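Check the balance, weigh out and pack a student's nail-kit tray

ROBOT

A 7-joint arm with a two-finger parallel gripper is mounted at the origin on the work surface. World frame = base frame: x ahead of the robot, y to its left, z up, the work surface at z = 0. Lengths are in m, angles in degrees, forces in N, time in s.
With the tool pointing down it reaches from about 0.4 to 0.85 m from the base axis. Payload 4.5 kg.
Tool frame: the origin (TCP) lies on the centre line of the jaws, within the pads' length; the fingertips stand 17 mm ahead of it and the grasp point (between the pads) lies 2 mm behind it; z points along the fingers, y is the line along which they close (so a half turn about z gives the same grasp; the last joint's range is limited). The gripper opens to 85 mm and grips with 20 to 120 N. Pads are 22 mm wide; open, the fingers measure 114 mm over their backs; the gripper's body (76 mm by 85 mm) begins 54 mm behind the grasp point. The pads swing forward as they close: fully open they stand 13 mm farther back than shut.
Start: joints at [66.624, 39.483, -11.15, 89.685, 9.013, 51.709, -12.324], TCP at [0.267, -0.565, 0.248] pointing down, gripper open.
Joint ranges: [-172.22, 172.22], [-26.19, 119.32], [-84.43, 86.54], [7.71, 146.69], [-57.33, 237.33], [2.42, 119.75], [-152.13, 152.13]. Speed limits (degrees/s): [147.25, 147.25, 180, 180, 180, 180, 180].

INTERFACE

Orientations are given as a 3x3 rotation matrix whose columns are the frame's x, y, z axes.
In Python, from rig import manip, imaging gives the robot as it stands.
- The arm moves only by the tool drive_tool, never from a script. Its argument "moves" is a list of rows, each a list of 5 numbers: the finger opening in m, from 0 to 0.0854, then the shift along the world's x, y, z in m, then the turn about the world's z in degrees. A call has exactly 10 rows; each row shifts and turns the commanded pose from where the row before left it; what a row does not reach is not made up. A row lasts 1/10 s, in which the tool goes at most 50 mm and 8.59 degrees, less where a joint would pass 70% of its speed; a pose out of reach is approached as far as the arm can. A call with a gripper value outside its range is refused whole. The fingers move at their own pace and stop on an object; "grip_force" is the grip in N (left out, the last holds). Time passes only in rows, so rows that do not move let the fingers close, or fill a call up. It gives the time, the measured TCP pose, the force, the opening and the grip force at its end, in the units of the state.
- manip.observe(): the state, without advancing time (a new reading comes with each control period).
- imaging.snapshot(name): name is "scene" or "top" or "wrist"; returns the picture (384x512x3 uint8, red, green, blue); there is no depth.
- imaging.camera_params(name): a dict with "K" (3x3 intrinsics, pixels), "rvec" (rotation vector, rad) and "tvec" (3), from world to camera coordinates, as OpenCV has them; the wrist camera has in their place "mount" (4x4, takes a point from camera to tool coordinates, whose origin is the TCP and whose axes are the flange's). Camera axes: x right, y down, z forward; pixel columns grow to the right and rows downward; lengths in m; the calibration is good to about 2 mm. A picture is of the moment at which its call begins: read the wrist's pose just before it. camera_params takes no time and is no camera call.
- manip.finish_job(): hands the job in; it is judged then, once.
The state is a dict: "t": time; "joint_positions": joint angles; "qd": joint speeds; "effort": joint torques, N m; "tool_pos": TCP position; "tool_rot": TCP orientation; "wrist_force": force on the tool from outside, world axes, zero at the start; "wrist_torque": the same for the moment, N m; "width": finger opening in m; "grip_force": force on a finger pad.
Only numpy, scipy, OpenCV 4.12 (cv2) and the standard library are available. Lean on these libraries where they do the work, as an engineer would, in place of code of your own. Each camera call takes 0.05 s, during which the arm holds its last target. There are 200 camera calls.

TASK

Check the balance first: stand the steel check weight in the middle of the pan, let go so that it settles, then put it back upright in its wooden holder. Next take the empty white tray out of the blue kit case, set it centred on the pan and let go, press the tare key while the tray is still empty, then stand every pot and bottle that is there upright in the tray, so that with all of them in it and nothing held the balance shows their weight with the tray still in the middle of the pan. Finally seat the filled tray flat, square and fully home in its pocket in the case; set everything down gently, never driving the pan down to its stop, and do not disturb the timer, the glass dish or the nail stand.

Things in the scene. Friction and masses are not known exactly. Their poses are not given: they have to be found in the camera images.
- balance: White bench balance, 240 mm (its x) by 200 mm by 40 mm high, fixed to the table; origin under the centre of its housing. The pan stands towards its +x side, the panel with display and tare key along its -x edge. The housing top is 40 mm above the table.
- pan_center (a point): Centre of the upper face of the square steel pan (180 x 180 mm, edges parallel to the balance's x and y; a 60 mm dark disc and a 30 mm bright disc mark the middle). Unloaded it is 62 mm above the table; it goes down with the pan.
- pan (a joint): Travel of the sprung pan in m: 0 unloaded, growing downwards, stop at 0.014. It sinks about 1 mm per newton of load (about 1 mm per 100 g).
- tare (a joint): Tare key, a round blue spring button 22 mm across on the balance's panel: 0 up, 0.005 m fully down; fully down takes about 3.5 N. It counts as pressed beyond 0.0035.
- tare_top (a point): Centre of the top of the tare key, where to press straight down.
- weight: 200 g polished steel check weight: body 30 mm in diameter and 34 mm high, with a neck and a 20 mm knob on top, 50 mm high in all; origin at the centre of its underside, z up. At the start it stands in the holder.
- holder: Dark wooden holder for the weight, 66 x 66 x 30 mm, fixed; origin under its centre.
- nest (a point): Centre of the flat floor of the round pocket in the holder, on which the weight stands. The pocket is 38 mm in diameter and 12 mm deep, its mouth 30 mm above the table.
- kit: Blue kit case base without lid, 262 mm (its x) x 137 mm x 22 mm high, fixed; origin under its centre. Beside the tray pocket (towards its +y) lie a file and a brush that belong to the case and stay there, no higher than 4 mm above its top.
- pocket (a point): Centre of the floor of the tray pocket in the case, 14 mm above the table. The pocket is 199 mm (along the case's x) x 55 mm (along its y), 8 mm deep; the case's top face around it is level.
- tray: White open tray, 192 mm (its x) x 48 mm (its y) x 24 mm high, walls and floor 3 mm thick, inside 186 x 42 mm; 120 g; origin at the centre of its underside, z up. It can be gripped from outside across its 48 mm width. At the start it lies empty in the case pocket. Either way round will do.
- pot_red: Round gel pot with red base and white lid (red spot on top), straight cylinder 38 mm in diameter, 38 mm high, about 55 g. Its origin is the centre of its underside, z up through the cap. May be absent.
- pot_green: Round gel pot with green base and white lid (green spot on top), straight cylinder 38 mm in diameter, 38 mm high, about 55 g. Its origin is the centre of its underside, z up through the cap. May be absent.
- polish_purple: Purple nail polish bottle, square body 32 x 32 mm and 38 mm high (sides along its x and y), with a round black cap 16 mm in diameter from 40 to 70 mm height; about 60 g. Its origin is the centre of its underside, z up through the cap. May be absent.
- polish_silver: Silver nail polish bottle, square body 32 x 32 mm and 38 mm high (sides along its x and y), with a round black cap 16 mm in diameter from 40 to 70 mm height; about 60 g. Its origin is the centre of its underside, z up through the cap. May be absent.
- primer: Amber primer bottle with a pale label, round body 32 mm in diameter and 42 mm high, with a round white cap 20 mm in diameter from 44 to 68 mm height; about 55 g. Its origin is the centre of its underside, z up through the cap. May be absent.
- timer: Red kitchen timer with a green end, about 75 x 54 x 16 mm, loose bystander; leave it alone.
- dappen: Small glass dish, 40 mm across and 28 mm high, loose bystander; leave it alone.
- nail_stand: White nail display stand, 55 x 40 mm base, 33 mm high, loose bystander; leave it alone.
There are look-alikes about, which are no part of the job. Leave any orange look-alike of the pot_red alone.

How it is judged:
By the outcome, as a careful person would: the job done as asked, in the order asked, and still so for the second after the job is handed in, with the robot touching nothing.
Of pot_red, pot_green, polish_purple, polish_silver, primer only 3 to 5 are there at a start; the rules pass over those that are not, and their reading is None.
At some moment in a run one of pot_red, pot_green may be knocked a few centimetres aside while the robot is not near it.
It also fails if it takes over 210 s, if anything falls off the work surface, if the arm or the gripper's body presses on something with over 40 N, if the wrist force passes 120 N, or if a joint passes its speed limit or range.

## Working session

There is one attempt and no reset: what is moved stays moved. The work goes in short steps, Python scripts to look and compute and a tool call to move; the robot and the scene stay as the last step left them, time stands still between calls to the robot, and variables do not carry over. Pictures are saved under pics/ and viewed, at most 14 in all, crops included, and the job is handed in when it is done.

Besides the shell and the picture viewer there is one more tool, called after "Request:" as name([rows], argument=value, ...), one row to a line, values as JSON. drive_tool: Moves the arm, as the interface text tells. Its arguments: {"type":"object","properties":{"moves":{"type":"array","items":{"type":"array","items":{"type":"number"}}},"grip_force":{"type":"number"}},"required":["moves"]}

```bash
ls; mkdir -p pics; cat > h.py <<'E'
import numpy as np, cv2
from rig import manip, imaging
def snap(n,f=None):
    s=manip.observe(); im=imaging.snapshot(n)
    if f: cv2.imwrite('pics/'+f,cv2.cvtColor(im,cv2.COLOR_RGB2BGR))
    return s,im
def cam(n,s=None):
    p=imaging.camera_params(n); K=np.array(p['K'])
    if 'rvec' in p:
        R=cv2.Rodrigues(np.array(p['rvec'],float))[0]; t=np.array(p['tvec'],float).ravel()
        return K,R.T,-R.T@t
    M=np.array(p['mount']); T=np.eye(4); T[:3,:3]=np.array(s['tool_rot']); T[:3,3]=s['tool_pos']
    W=T@M; return K,W[:3,:3],W[:3,3]
def ray(c,uv,z):
    K,R,o=c; uv=np.atleast_2d(np.array(uv,float))
    d=(R@np.linalg.inv(K)@np.c_[uv,np.ones(len(uv))].T).T
    return o+d*((z-o[2])/d[:,2])[:,None]
def proj(c,P):
    K,R,o=c; q=(np.atleast_2d(P)-o)@R@K.T; return q[:,:2]/q[:,2:]
E
python3 - <<'E'
from h import *
for n in('scene','top','wrist'):
    s,im=snap(n,n+'0.png'); K,R,o=cam(n,s); print(n,K.round(1).tolist(),R.round(2).tolist(),o.round(3))
print({k:np.round(v,3).tolist() for k,v in s.items()})
a=[cv2.imread(f'pics/{n}0.png') for n in('scene','top')]
cv2.imwrite('pics/top_big.png',cv2.resize(a[1],(800,600),interpolation=cv2.INTER_CUBIC))
E
```

```text
pics
scene [[364.1, 0.0, 255.0], [0.0, 364.1, 190.9], [0.0, 0.0, 1.0]] [[0.19, 0.59, -0.79], [0.98, -0.1, 0.16], [0.02, -0.8, -0.6]] [ 1.329 -0.122  0.617]
top [[413.0, 0.0, 255.9], [0.0, 413.0, 188.6], [0.0, 0.0, 1.0]] [[0.03, -0.98, 0.22], [-1.0, -0.02, 0.01], [-0.01, -0.22, -0.98]] [0.296 0.027 1.287]
wrist [[267.8, 0.0, 255.9], [0.0, 267.8, 196.3], [0.0, 0.0, 1.0]] [[0.43, -0.86, -0.28], [-0.9, -0.41, -0.13], [-0.0, 0.31, -0.95]] [ 0.339 -0.531  0.373]
{'t': 0.1, 'joint_positions': [66.626, 39.529, -11.146, 89.74, 9.011, 51.712, -12.323], 'qd': [-0.028, -0.114, 0.027, -0.25, -0.002, -0.061, -0.02], 'effort': [-0.004, -54.06, -1.271, -15.898, 0.009, 0.004, -0.0], 'tool_pos': [0.267, -0.564, 0.248], 'tool_rot': [[0.904, 0.428, -0.001], [0.428, -0.904, 0.002], [-0.0, -0.002, -1.0]], 'wrist_force': [0.411, -0.683, -1.01], 'wrist_torque': [0.05, 0.038, 0.003], 'grip_force': 0.0, 'width': 0.085}
```

View pics/top_big.png

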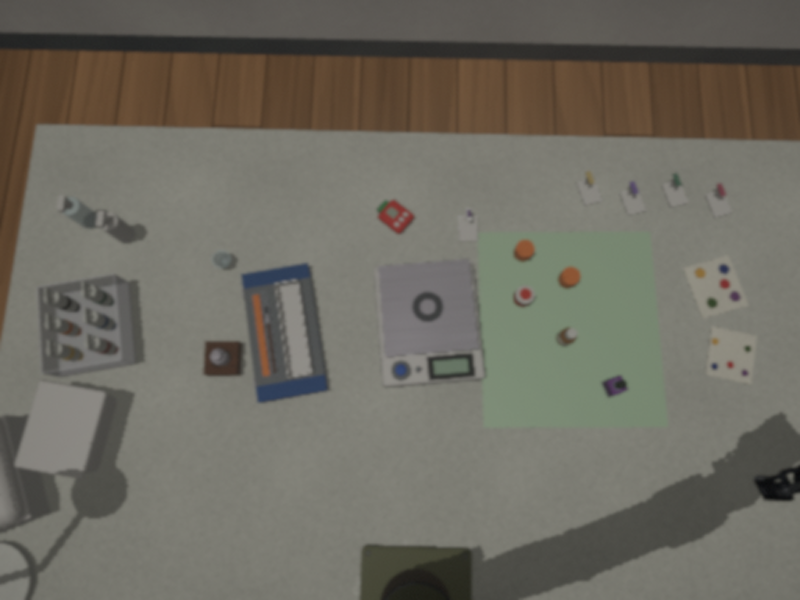

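View pics/scene0.png

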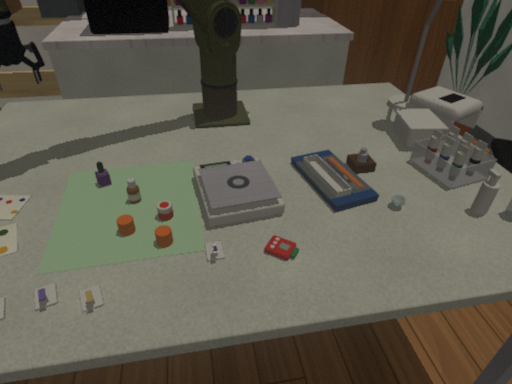

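The top view shows pot_red (524,296), the primer (568,335) and polish_purple (615,386). Pot_green and polish_silver are absent, and the two orange pots are look-alikes. The weight and holder are at (222,357), the kit at (285,333), and the balance at (430,322) with its tare key at (401,370).

```bash
python3 - <<'E'
from h import *
c=cam('top'); im=cv2.imread('pics/top0.png'); hsv=cv2.cvtColor(im,cv2.COLOR_BGR2HSV)
k=1.5625
for n,p,z in [('pan',(428,306),.062),('key',(401,370),.045),('weight',(218,357),.05),('holder',(222,358),.03),('pot_red',(524,295),.038),('primer',(571,332),.068),('purple',(620,384),.07),('or1',(525,249),.038),('or2',(570,276),.038),('timer',(396,216),.016),('dish',(225,260),.028),('stand',(467,225),.02)]:
    print(n,ray(c,np.array(p)/k,z)[0].round(3))
# kit blue
m=cv2.inRange(hsv,(105,100,40),(125,255,255)); n,l,st,ce=cv2.connectedComponentsWithStats(m)
for i in range(1,n):
    if st[i,4]>60: print('blue',st[i],ce[i].round(1))
m[:, :int(240/k)]=0; m[:,int(335/k):]=0
pts=np.argwhere(m)[:,::-1]; P=ray(c,pts,.022)[:,:2].astype(np.float32); print('kit',cv2.minAreaRect(P))
# tray: white region within kit
g=cv2.inRange(hsv,(0,0,120),(180,60,255)); w=np.zeros_like(g); w[170:245,172:205]=g[170:245,172:205]
pts=np.argwhere(w)[:,::-1]; P=ray(c,pts,.038)[:,:2].astype(np.float32); print('tray',cv2.minAreaRect(P),len(P))
# pan quad
print('pancorners',ray(c,np.array([(379,264),(471,261),(480,351),(386,355)])/k,.062)[:,:2].round(3).tolist())
E
```

```text
pan [ 0.551 -0.012  0.062]
key [0.428 0.037 0.045]
weight [0.443 0.39  0.05 ]
holder [0.443 0.388 0.03 ]
pot_red [ 0.583 -0.202  0.038]
primer [ 0.506 -0.285  0.068]
purple [ 0.41  -0.373  0.07 ]
or1 [ 0.678 -0.206  0.038]
or2 [ 0.624 -0.295  0.038]
timer [0.75  0.056 0.016]
dish [0.643 0.4   0.028]
stand [ 0.732 -0.091  0.02 ]
blue [156 170  41  13 262] [176.  176.1]
blue [165 241  43  15 358] [186.2 248.2]
kit ((0.5014669299125671, 0.27379339933395386), (0.2538177967071533, 0.12955927848815918), 11.856234550476074)
tray ((0.5231706500053406, 0.25204557180404663), (0.22072771191596985, 0.1004457026720047), 3.14414644241333) 751
pancorners [[0.633, 0.086], [0.644, -0.095], [0.466, -0.113], [0.454, 0.066]]
```

Request:
drive_tool([
  [0.085,0.023,0.037,0.005,-1.3],
  [0.085,0.023,0.037,0.005,-1.3],
  [0.085,0.023,0.037,0.005,-1.3],
  [0.085,0.023,0.037,0.005,-1.3],
  [0.085,0.023,0.037,0.005,-1.3],
  [0.085,0.023,0.037,0.005,-1.3],
  [0.085,0.023,0.037,0.005,-1.3],
  [0.085,0.023,0.037,0.005,-1.3],
  [0.085,0.023,0.037,0.005,-1.3],
  [0.085,0.023,0.037,0.005,-1.3],
])

```text
t: 1.15
tool_pos: [0.4978, -0.1934, 0.2984]
tool_rot: [[0.977, 0.212, -0.0], [0.212, -0.977, -0.0], [-0.0, -0.0, -1.0]]
wrist_force: [1.2, 0.0, 0.3]
width: 0.0853
grip_force: 0.0
```

```bash
python3 -c "
from h import *
s,im=snap('wrist','w_mat.png');np.save('w_mat.npy',[s['tool_pos'],*s['tool_rot']])
print(s['t'],s['tool_pos'])"
```

```text
1.15 [ 0.49777745 -0.19335331  0.29839141]
```

Request:
drive_tool([
  [0.085,0,0.02,0,0],
  [0.085,0,0.04,0,0],
  [0.085,0,0.042,0,0],
  [0.085,0,0.042,0,0],
  [0.085,0,0.042,0,0],
  [0.085,0,0.042,0,0],
  [0.085,0,0.042,0,0],
  [0.085,0,0.042,0,0],
  [0.085,0,0.04,0,0],
  [0.085,0,0.02,0,0],
])

```text
t: 2.2
tool_pos: [0.4965, 0.1815, 0.2982]
tool_rot: [[0.976, 0.219, -0.0], [0.219, -0.976, 0.002], [0.0, -0.002, -1.0]]
wrist_force: [-0.7, 0.2, -1.4]
width: 0.0851
grip_force: 0.0
```

```bash
python3 -c "
from h import *
s,im=snap('wrist','w_kit.png');np.save('w_kit.npy',[s['tool_pos'],*s['tool_rot']])
print(s['t'],s['tool_pos'],s['tool_rot'])"
```

```text
2.2 [0.49645166 0.18152112 0.29818753] [[ 9.75790061e-01  2.18709072e-01 -3.14069764e-04]
 [ 2.18709202e-01 -9.75787283e-01  2.33719298e-03]
 [ 2.04700026e-04 -2.34929963e-03 -9.99997219e-01]]
```

Request:
drive_tool([
  [0.085,-0.005,0.02,0,0],
  [0.085,-0.01,0.03,0,0],
  [0.085,-0.01,0.03,0,0],
  [0.085,-0.01,0.03,-0.01,0],
  [0.085,-0.01,0.03,-0.02,0],
  [0.085,-0.005,0.02,-0.02,0],
  [0.085,-0.005,0.01,-0.015,0],
  [0.085,0,0,0,0],
  [0.085,0,0,0,0],
  [0.085,0,0,0,0],
])

```text
t: 3.25
tool_pos: [0.4435, 0.3458, 0.2342]
tool_rot: [[0.977, 0.211, 0.002], [0.211, -0.977, -0.0], [0.002, 0.0, -1.0]]
wrist_force: [-0.2, -0.1, -0.9]
width: 0.0848
grip_force: 0.0
```

```bash
python3 -c "
from h import *
s,im=snap('wrist','w_wt.png');np.save('w_wt.npy',[s['tool_pos'],*s['tool_rot']])
print(s['t'],s['tool_pos'],s['tool_rot'],cam('wrist',s)[2])
a=[cv2.imread('pics/'+f) for f in('w_mat.png','w_kit.png','w_wt.png')]
cv2.imwrite('pics/q.png',np.vstack([np.hstack([cv2.resize(a[0],(400,300)),cv2.resize(a[1],(400,300))]),np.hstack([cv2.resize(a[2],(400,300))]*2)]))"
```

```text
3.25 [0.44352776 0.34581675 0.23418219] [[ 9.77429240e-01  2.11256904e-01  1.61288302e-03]
 [ 2.11257191e-01 -9.77430509e-01 -7.52463066e-06]
 [ 1.57489144e-03  3.48087930e-04 -9.99998699e-01]] [0.52121492 0.36255458 0.3594213 ]
```

View pics/q.png

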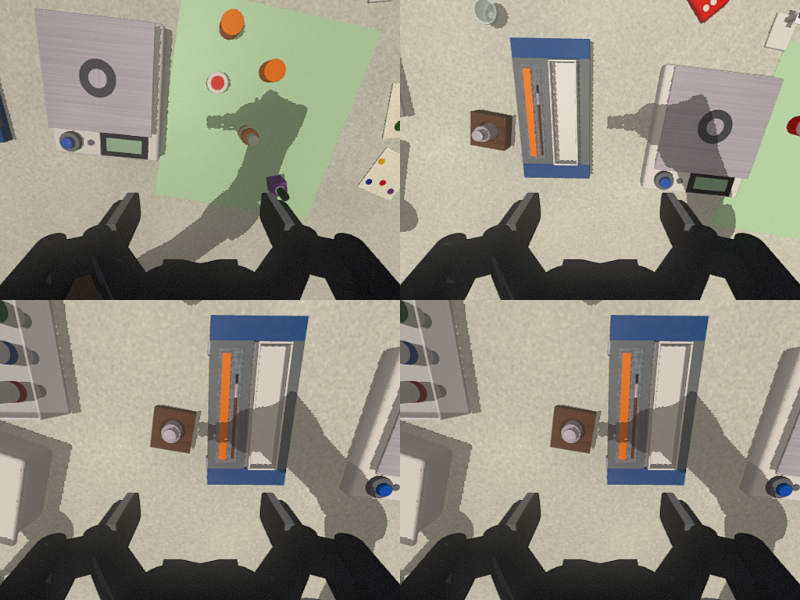

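The wrist views put the weight and holder at about (171,128) in the third panel. The kit with tray is clear in the second panel, and the pan disc is at (98,77) and the key at (68,141) in the first.

```bash
cat >> h.py <<'E'
def load(n):
    a=np.load(n+'.npy'); s=dict(tool_pos=a[0],tool_rot=a[1:]); im=cv2.imread(f'pics/{n}.png'); return cam('wrist',s),im,cv2.cvtColor(im,cv2.COLOR_BGR2HSV)
def blob(c,m,z,box=None):
    if box: 
        w=np.zeros_like(m); x0,y0,x1,y1=box; w[y0:y1,x0:x1]=m[y0:y1,x0:x1]; m=w
    m=cv2.morphologyEx(m,cv2.MORPH_OPEN,np.ones((3,3)))
    n,l,st,ce=cv2.connectedComponentsWithStats(m); i=1+st[1:,4].argmax()
    ct=max(cv2.findContours((l==i).astype(np.uint8),0,2)[0],key=cv2.contourArea)[:,0]
    P=ray(c,ct,z)[:,:2]; r=cv2.minAreaRect(P.astype(np.float32))
    return dict(area=st[i,4],px=ce[i].round(1),ctr=ray(c,ce[i],z)[0,:2].round(4),rect=np.round(r[0]+r[1]+(r[2],),4))
E
python3 - <<'E'
from h import *
for f in('w_kit','w_wt'):
    c,im,h=load(f)
    m=cv2.inRange(h,(108,110,50),(122,255,255)); m[:,:140]=0; m[:,400 if f=='w_wt' else 250:]=0
    pts=np.argwhere(cv2.morphologyEx(m,0 if 0 else cv2.MORPH_OPEN,np.ones((3,3))))[:,::-1]
    P=ray(c,pts,.022)[:,:2].astype(np.float32); print(f,'kit',cv2.minAreaRect(P))
    b=cv2.inRange(h,(0,70,20),(14,255,140)); box=(90,130,150,200) if f=='w_kit' else (180,120,255,200)
    print('holder',blob(c,b,.03,box))
    # tray white interior incl walls
    g=cv2.inRange(h,(0,0,150),(180,50,255)); print(f,'tray white',blob(c,g,.038,(190,70,235,215) if f=='w_kit' else (310,40,385,215)))
c,im,h=load('w_wt'); print('weight',blob(c,cv2.inRange(h,(0,0,120),(180,70,255)),.05,(203,145,232,175)))
print(h[150:180:4,205:240:4].tolist()[3])
c,im,h=load('w_mat')
print('disc',blob(c,cv2.inRange(h,(0,0,40),(180,255,125)),.062,(95,65,155,130)))
print('key',blob(c,cv2.inRange(h,(105,110,60),(125,255,255)),.046,(70,160,110,200)))
print('green',blob(c,cv2.inRange(h,(40,40,40),(80,255,255)),0)['area'])
print('red',blob(c,cv2.inRange(h,(0,120,120),(6,255,255)),.038,(255,85,300,125)))
print('purple',blob(c,cv2.inRange(h,(125,60,20),(160,255,255)),.038))
print('amber',blob(c,cv2.inRange(h,(8,90,40),(22,255,200)),.038,(295,155,340,195)))
E
```

```text
w_kit kit ((0.5029899477958679, 0.2736457586288452), (0.2595999836921692, 0.13508325815200806), 11.749482154846191)
holder {'area': np.int32(1297), 'px': array([116.1, 165.8]), 'ctr': array([0.45  , 0.3849]), 'rect': array([0.4483, 0.3844, 0.071 , 0.0747, 2.0862])}
w_kit tray white {'area': np.int32(3225), 'px': array([213.5, 141. ]), 'ctr': array([0.5189, 0.2485]), 'rect': array([ 0.5086,  0.2466,  0.1811,  0.0367, 11.7526])}
w_wt kit ((0.5027745366096497, 0.27588924765586853), (0.2588832676410675, 0.1336442530155182), 12.273035049438477)
holder {'area': np.int32(2041), 'px': array([220.9, 164.7]), 'ctr': array([0.4482, 0.391 ]), 'rect': array([0.4466, 0.391 , 0.0682, 0.0652, 2.109 ])}
w_wt tray white {'area': np.int32(2738), 'px': array([344.2,  94.7]), 'ctr': array([0.5578, 0.2687]), 'rect': array([ 0.5549,  0.266 ,  0.0916,  0.0422, 11.3918])}
weight {'area': np.int32(230), 'px': array([214.8, 167.5]), 'ctr': array([0.4478, 0.3956]), 'rect': array([ 0.4489,  0.3959,  0.0178,  0.0213, 12.2467])}
[[10, 97, 92], [9, 44, 115], [173, 14, 169], [3, 18, 171], [177, 17, 163], [4, 23, 164
[... 190 characters left out ...]
-02,  5.92000e-02,
        7.10314e+01])}
key {'area': np.int32(163), 'px': array([ 84.8, 182.8]), 'ctr': array([0.4225, 0.0452]), 'rect': array([ 0.4228,  0.0453,  0.0196,  0.0204, 12.3166])}
green 54390
red {'area': np.int32(244), 'px': array([278. , 105.6]), 'ctr': array([ 0.5865, -0.2052]), 'rect': array([ 0.5865, -0.2052,  0.022 ,  0.022 , 12.3253])}
purple {'area': np.int32(338), 'px': array([352.9, 233.5]), 'ctr': array([ 0.4251, -0.367 ]), 'rect': array([ 0.423 , -0.3694,  0.0372,  0.0378, 24.8969])}
amber {'area': np.int32(182), 'px': array([316.4, 171.6]), 'ctr': array([ 0.5092, -0.2822]), 'rect': array([ 5.08200e-01, -2.83300e-01,  2.45000e-02,  2.96000e-02,
        5.80175e+01])}
```

```bash
python3 - <<'E'
import cv2
a=cv2.imread('pics/w_kit.png'); b=cv2.imread('pics/w_wt.png')
x=cv2.resize(a[60:260,120:260],(400,571),interpolation=cv2.INTER_CUBIC); y=cv2.resize(b[110:210,180:280],(400,400),interpolation=cv2.INTER_CUBIC)
import numpy as np
cv2.imwrite('pics/z1.png',np.hstack([x,np.vstack([y,np.zeros((171,400,3),np.uint8)])]))
E
```

```text
(no output)
```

View pics/z1.png

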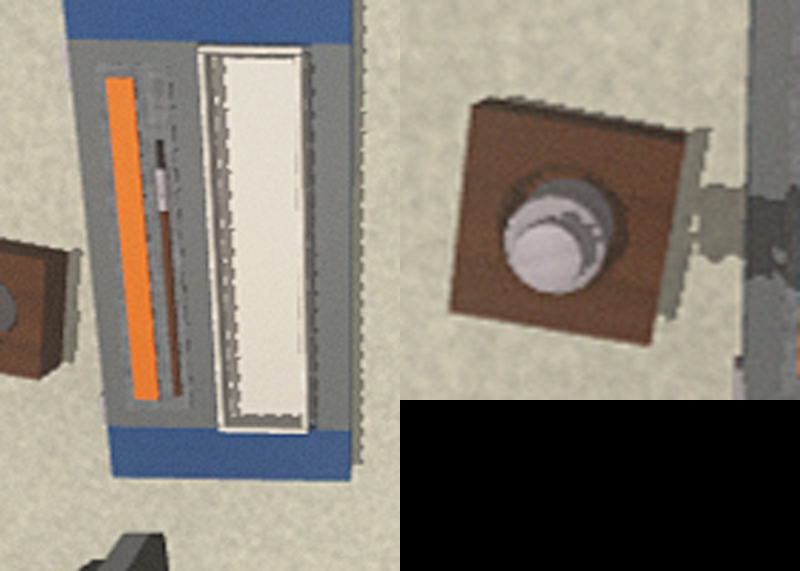

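The crop shows the tray rim corners at (198,46), (306,47), (307,433) and (220,430). The holder top corners are at (475,103), (686,133), (650,345) and (450,312), with the knob centre at (546,257).

```bash
python3 - <<'E'
from h import *
c,_,_=load('w_wt')
q=np.array([(475,103),(686,133),(650,345),(450,312)])-[400,0]; P=ray(c,q/4+[180,110],.03)[:,:2]; print('holder',P.round(4).tolist(),P.mean(0))
print('knob',ray(c,np.array([146,257])/4+[180,110],.068))
c,_,_=load('w_kit')
P=ray(c,np.array([(198,46),(306,47),(307,433),(220,430)])/2.857+[120,60],.038)[:,:2]; print('tray',P.round(4).tolist(),P.mean(0),cv2.minAreaRect(P.astype(np.float32)))
P=np.array([.503,.2747]); print(P)
E
```

```text
holder [[0.4773, 0.4232], [0.4821, 0.3592], [0.4134, 0.3566], [0.4107, 0.4213]] [0.44587236 0.39007368]
knob [[0.44494496 0.39064855 0.068     ]]
tray [[0.5952, 0.2942], [0.6058, 0.2454], [0.418, 0.209], [0.4093, 0.2551]] [0.50708434 0.25093978] ((0.5071401596069336, 0.2517220377922058), (0.1913110911846161, 0.049910735338926315), 10.951406478881836)
[0.503  0.2747]
```

Request:
drive_tool([
  [0.06,0.001,0.02,-0.01,0],
  [0.06,0.001,0.015,-0.02,0],
  [0.06,0,0.009,-0.03,0],
  [0.06,0,0,-0.03,0],
  [0.06,0,0,-0.025,0],
  [0.06,0,0,-0.015,0],
  [0.06,0,0,-0.005,0],
  [0.06,0,0,0,0],
  [0.06,0,0,0,0],
  [0.06,0,0,0,0],
])

```text
t: 4.3
tool_pos: [0.445, 0.3916, 0.0996]
tool_rot: [[0.977, 0.213, 0.002], [0.213, -0.977, 0.002], [0.002, -0.001, -1.0]]
wrist_force: [0.8, -0.2, -0.4]
width: 0.0599
grip_force: 0.0
```

```bash
python3 - <<'E'
from h import *
s,im=snap('wrist','w_a.png'); print(s['tool_pos'],s['width'])
c=cam('wrist',s)
print(proj(c,np.array([[.4455,.390,.068],[.4455,.390,.052]])).round(1))
x,y=proj(c,[[.4455,.390,.06]])[0].astype(int)
cv2.imwrite('pics/a.png',cv2.resize(cv2.imread('pics/w_a.png')[max(0,y-100):y+100,x-125:x+125],(750,600)));print(x,y)
E
```

```text
[0.44500571 0.39164835 0.09958442] 0.05994487846495079
[[258.2 238.2]
 [258.  227.9]]
258 232
```

View pics/a.png

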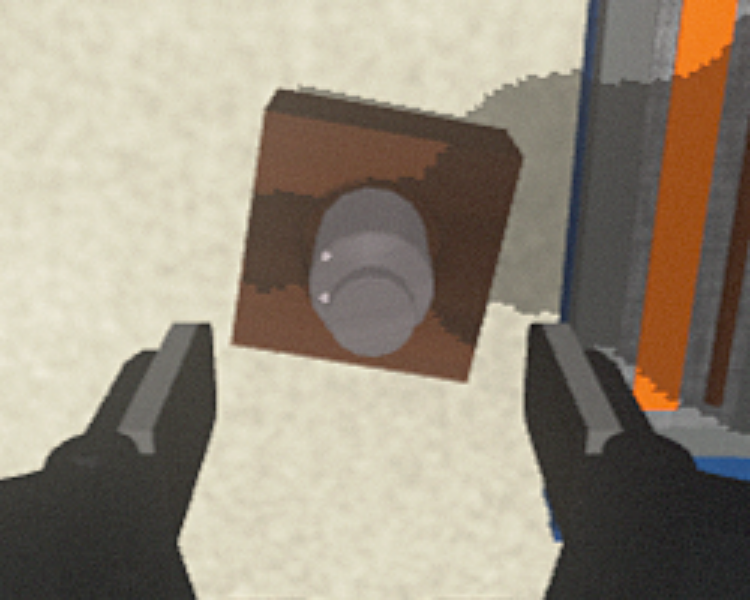

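Knob top is at about (374,314) in the crop, within 1.5 px of the prediction, and it lies between the fingers.

Request:
drive_tool([
  [0.06,0.001,-0.0015,-0.01,0],
  [0.06,0,0,-0.015,0],
  [0.06,0,0,-0.015,0],
  [0.06,0,0,-0.008,0],
  [0.06,0,0,-0.0025,0],
  [0.06,0,0,0,0],
  [0.02,0,0,0,0],
  [0.02,0,0,0,0],
  [0.02,0,0,0,0],
  [0.02,0,0,0,0],
], grip_force=30)

```text
t: 5.35
tool_pos: [0.4456, 0.3901, 0.0486]
tool_rot: [[0.977, 0.213, 0.001], [0.213, -0.977, 0.001], [0.001, -0.001, -1.0]]
wrist_force: [-0.1, 1.3, 4.6]
width: 0.0291
grip_force: 29.8
```

Request:
drive_tool([
  [0.02,0,0,0,0],
  [0.02,0,0,0,0],
  [0.02,0,0,0,0],
  [0.02,0,0,0.005,0],
  [0.02,0,0,0.01,0],
  [0.02,0,0,0.015,0],
  [0.02,0,0,0.02,0],
  [0.02,0,0,0.02,0],
  [0.02,0,0,0.02,0],
  [0.02,0,0,0.02,0],
])

```text
t: 6.35
tool_pos: [0.4452, 0.3893, 0.1597]
tool_rot: [[0.977, 0.213, 0.0], [0.213, -0.977, 0.0], [0.0, -0.0, -1.0]]
wrist_force: [0.4, 0.9, -1.6]
width: 0.0289
grip_force: 29.9
```

Request:
drive_tool([
  [0.02,0.006,-0.02,0,0],
  [0.02,0.012,-0.045,0,0],
  [0.02,0.012,-0.048,0,0],
  [0.02,0.012,-0.048,0,0],
  [0.02,0.012,-0.048,0,0],
  [0.02,0.012,-0.048,0,0],
  [0.02,0.012,-0.048,0,0],
  [0.02,0.012,-0.045,0,0],
  [0.02,0.01,-0.035,0,0],
  [0.02,0.006,-0.015,0,0],
])

```text
t: 7.35
tool_pos: [0.5516, -0.0167, 0.1588]
tool_rot: [[0.978, 0.206, 0.001], [0.206, -0.978, -0.004], [-0.0, 0.004, -1.0]]
wrist_force: [0.3, 0.1, -0.8]
width: 0.0288
grip_force: 30.1
```

Request:
drive_tool([
  [0.02,0,0,-0.01,0],
  [0.02,0,0,-0.02,0],
  [0.02,0,0,-0.015,0],
  [0.02,0,0,-0.005,0],
  [0.02,0,0,0,0],
  [0.02,0,0,0,0],
  [0.02,0,0,0,0],
  [0.02,0,0,0,0],
  [0.02,0,0,0,0],
  [0.02,0,0,0,0],
])

```text
t: 8.35
tool_pos: [0.5514, -0.0105, 0.1081]
tool_rot: [[0.977, 0.213, 0.0], [0.213, -0.977, -0.0], [0.0, 0.0, -1.0]]
wrist_force: [0.1, -0.3, -1.5]
width: 0.0289
grip_force: 30.1
```

```bash
python3 - <<'E'
from h import *
s,im=snap('wrist','w_b.png'); print(s['t'],s['tool_pos'],s['width'])
c=cam('wrist',s); np.save('w_b.npy',[s['tool_pos'],*s['tool_rot']])
print(proj(c,[[.551,-.0112,.062]]))
h=cv2.cvtColor(cv2.imread('pics/w_b.png'),cv2.COLOR_BGR2HSV)
print('key',blob(c,cv2.inRange(h,(105,110,60),(125,255,255)),.046))
E
```

```text
8.35 [ 0.5514055  -0.01053676  0.10806632] 0.028873667058572226
[[256.31509654 229.53313509]]
key {'area': np.int32(698), 'px': array([ 12.9, 309.1]), 'ctr': array([0.427 , 0.1735]), 'rect': array([ 0.4274,  0.1752,  0.0269,  0.0262, 11.9033])}
```

View pics/w_b.png

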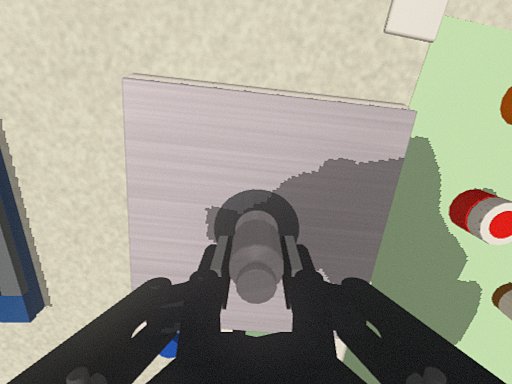

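The weight is held over the dark disc at about (256,228), as predicted. I'm lowering it.

Request:
drive_tool([
  [0.02,0,0,-0.005,0],
  [0.02,0,0,-0.005,0],
  [0.02,0,0,-0.003,0],
  [0.02,0,0,-0.001,0],
  [0.02,0,0,-0.001,0],
  [0.02,0,0,-0.001,0],
  [0.02,0,0,-0.0005,0],
  [0.02,0,0,0,0],
  [0.02,0,0,0,0],
  [0.02,0,0,0,0],
])

```text
t: 9.4
tool_pos: [0.5512, -0.0105, 0.0914]
tool_rot: [[0.977, 0.213, -0.0], [0.213, -0.977, -0.0], [-0.0, 0.0, -1.0]]
wrist_force: [0.4, 0.1, -0.5]
width: 0.0289
grip_force: 30.2
```

Request:
drive_tool([
  [0.04,0,0,0,0],
  [0.05,0,0,0,0],
  [0.06,0,0,0,0],
  [0.06,0,0,0,0],
  [0.06,0,0,0,0],
  [0.06,0,0,0.02,0],
  [0.06,0,0,0.03,0],
  [0.06,0,0,0.03,0],
  [0.06,0,0,0.02,0],
  [0.06,0,0,0,0],
])

```text
t: 10.4
tool_pos: [0.5531, -0.0104, 0.1941]
tool_rot: [[0.977, 0.213, 0.006], [0.213, -0.977, 0.0], [0.006, 0.001, -1.0]]
wrist_force: [-0.1, -0.1, -0.7]
width: 0.0601
grip_force: 0.0
```

Request:
drive_tool([
  [0.06,0,0,0,0],
  [0.06,0,0,0,0],
  [0.06,0,0,0,0],
  [0.06,0,0,0,0],
  [0.06,0,0,0,0],
  [0.06,0,0,0,0],
  [0.06,0,0,0,0],
  [0.06,0,0,0,0],
  [0.06,0,0,0,0],
  [0.06,0,0,0,0],
])

```text
t: 11.4
tool_pos: [0.5513, -0.0105, 0.1914]
tool_rot: [[0.977, 0.213, 0.0], [0.213, -0.977, -0.0], [0.0, 0.0, -1.0]]
wrist_force: [0.5, 0.7, -0.1]
width: 0.0604
grip_force: 0.0
```

```bash
python3 - <<'E'
from h import *
s,im=snap('wrist','w_c.png'); print(s['t'],s['tool_pos'],s['width'])
c=cam('wrist',s); np.save('w_c.npy',[s['tool_pos'],*s['tool_rot']])
print(proj(c,[[.551,-.0112,.06],[.551,-.0112,.11]]))
E
```

```text
11.4 [ 0.55126676 -0.01049351  0.19135907] 0.06043951469679022
[[256.21639931 193.04568235]
 [256.31880989 211.09513423]]
```

View pics/w_c.png

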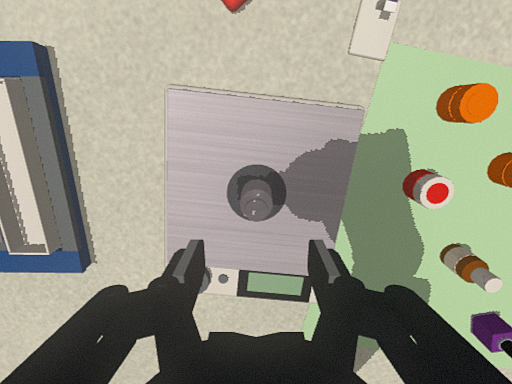

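The weight stands in the middle of the pan at about (255,200). I'm picking it up again and returning it.

Request:
drive_tool([
  [0.06,0,0,-0.01,0],
  [0.06,0,0,-0.02,0],
  [0.06,0,0,-0.03,0],
  [0.06,0,0,-0.025,0],
  [0.06,0,0,-0.012,0],
  [0.06,0,0,-0.004,0],
  [0.06,0,0,0,0],
  [0.06,0,0,0,0],
  [0.02,0,0,0,0],
  [0.02,0,0,0,0],
])

```text
t: 12.45
tool_pos: [0.5518, -0.0105, 0.0912]
tool_rot: [[0.977, 0.213, 0.002], [0.213, -0.977, 0.0], [0.002, 0.0, -1.0]]
wrist_force: [-0.2, -0.8, 0.8]
width: 0.0316
grip_force: 0.0
```

Request:
drive_tool([
  [0.02,0,0,0,0],
  [0.02,0,0,0,0],
  [0.02,0,0,0,0],
  [0.02,0,0,0.003,0],
  [0.02,0,0,0.008,0],
  [0.02,0,0,0.014,0],
  [0.02,0,0,0.02,0],
  [0.02,0,0,0.02,0],
  [0.02,0,0,0.005,0],
  [0.02,0,0,0,0],
])

```text
t: 13.45
tool_pos: [0.5514, -0.0106, 0.161]
tool_rot: [[0.977, 0.213, 0.001], [0.213, -0.977, -0.0], [0.001, 0.0, -1.0]]
wrist_force: [0.7, 0.0, -1.9]
width: 0.0286
grip_force: 29.9
```

Request:
drive_tool([
  [0.02,-0.006,0.015,0,0],
  [0.02,-0.011,0.035,0,0],
  [0.02,-0.012,0.045,0,0],
  [0.02,-0.012,0.048,0,0],
  [0.02,-0.012,0.048,0,0],
  [0.02,-0.012,0.048,0,0],
  [0.02,-0.012,0.048,0,0],
  [0.02,-0.012,0.048,0,0],
  [0.02,-0.011,0.045,0,0],
  [0.02,-0.006,0.02,0,0],
])

```text
t: 14.45
tool_pos: [0.4417, 0.3955, 0.1591]
tool_rot: [[0.975, 0.22, -0.002], [0.22, -0.975, 0.003], [-0.002, -0.004, -1.0]]
wrist_force: [-0.0, 0.7, -2.6]
width: 0.0288
grip_force: 30.1
```

Request:
drive_tool([
  [0.02,0,0,-0.005,0],
  [0.02,0,0,-0.02,0],
  [0.02,0,0,-0.025,0],
  [0.02,0,0,-0.015,0],
  [0.02,0,0,-0.005,0],
  [0.02,0,0,0,0],
  [0.02,0,0,0,0],
  [0.02,0,0,0,0],
  [0.02,0,0,0,0],
  [0.02,0,0,0,0],
])

```text
t: 15.45
tool_pos: [0.4455, 0.3897, 0.0909]
tool_rot: [[0.977, 0.213, 0.001], [0.213, -0.977, 0.001], [0.001, -0.0, -1.0]]
wrist_force: [0.1, 0.6, -2.0]
width: 0.0288
grip_force: 30.1
```

Request:
drive_tool([
  [0.02,0,0.0004,-0.005,0],
  [0.02,0,0,-0.01,0],
  [0.02,0,0,-0.01,0],
  [0.02,0,0,-0.007,0],
  [0.02,0,0,-0.004,0],
  [0.02,0,0,-0.003,0],
  [0.02,0,0,-0.002,0],
  [0.02,0,0,-0.0007,0],
  [0.02,0,0,0,0],
  [0.02,0,0,0,0],
])

```text
t: 16.45
tool_pos: [0.4453, 0.3899, 0.049]
tool_rot: [[0.977, 0.213, 0.0], [0.213, -0.977, 0.0], [0.0, -0.0, -1.0]]
wrist_force: [-1.8, -0.4, 2.5]
width: 0.029
grip_force: 30.4
```

Request:
drive_tool([
  [0.04,0,0,0,0],
  [0.05,0,0,0,0],
  [0.06,0,0,0,0],
  [0.06,0,0,0,0],
  [0.06,0,0,0.01,0],
  [0.06,0,0,0.02,0],
  [0.06,0,0,0.03,0],
  [0.06,0,0,0.03,0],
  [0.06,0,0,0.01,0],
  [0.06,0,0,0,0],
])

```text
t: 17.45
tool_pos: [0.4461, 0.3906, 0.1505]
tool_rot: [[0.977, 0.213, 0.003], [0.213, -0.977, 0.003], [0.003, -0.002, -1.0]]
wrist_force: [1.8, 0.3, -0.4]
width: 0.0601
grip_force: 0.0
```

```bash
python3 - <<'E'
from h import *
s,im=snap('wrist','w_d.png'); print(s['t'],s['tool_pos'],s['width'])
E
```

```text
17.45 [0.44612727 0.39064063 0.15054728] 0.06014435822412198
```

Request:
drive_tool([
  [0.085,0.005,-0.015,0,0],
  [0.085,0.01,-0.025,0,0],
  [0.085,0.012,-0.025,0,0],
  [0.085,0.012,-0.025,0,0],
  [0.085,0.012,-0.025,0,0],
  [0.085,0.008,-0.02,0,0],
  [0.085,0.003,-0.005,0,0],
  [0.085,0,0,0,0],
  [0.085,0,0,0,0],
  [0.085,0,0,0,0],
])

```text
t: 18.5
tool_pos: [0.5064, 0.2516, 0.1484]
tool_rot: [[0.976, 0.216, -0.001], [0.216, -0.976, 0.001], [-0.001, -0.001, -1.0]]
wrist_force: [0.5, -0.4, -0.8]
width: 0.0849
grip_force: 0.0
```

```bash
python3 - <<'E'
from h import *
s,im=snap('wrist','w_e.png'); print(s['t'],s['tool_pos'],s['width'])
c=cam('wrist',s); np.save('w_e.npy',[s['tool_pos'],*s['tool_rot']])
a=cv2.imread('pics/w_d.png');b=cv2.imread('pics/w_e.png')
cv2.imwrite('pics/de.png',np.hstack([cv2.resize(a[150:350,180:340],(320,400)),cv2.resize(b[60:384,110:430],(475,480))[:400]]))
E
```

```text
18.5 [0.50636082 0.25159719 0.14839852] 0.08487413465521666
```

View pics/de.png

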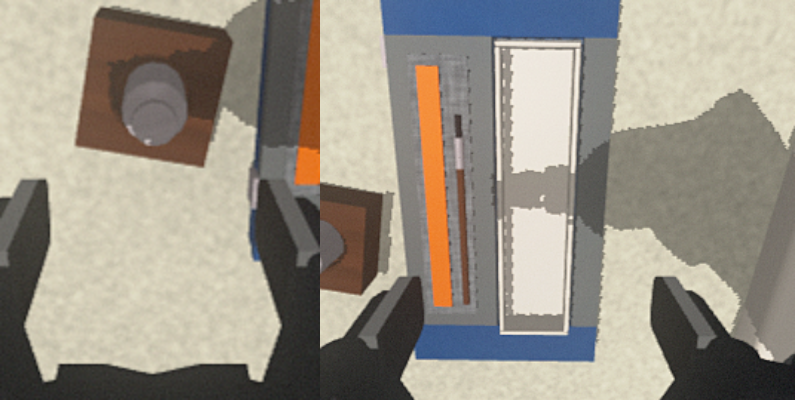

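The weight is upright in its holder. The tray rim corners are at about (493,40), (582,41), (568,334) and (500,331).

```bash
python3 - <<'E'
from h import *
c,im,h=load('w_e')
P=ray(c,(np.array([(493,40),(582,41),(568,334),(500,331)])-[320,0])/1.4844+[110,60],.038)[:,:2]; print('tray',P.round(4).tolist(),P.mean(0),cv2.minAreaRect(P.astype(np.float32)))
m=cv2.inRange(h,(108,110,50),(122,255,255)); m[:,:150]=0; m[:,320:]=0
pts=np.argwhere(cv2.morphologyEx(m,cv2.MORPH_OPEN,np.ones((3,3))))[:,::-1]
print('kit',cv2.minAreaRect(ray(c,pts,.022)[:,:2].astype(np.float32)))
c,im,h=load('w_c')
print('pan edges',ray(c,[(166,86),(364,108)],.06)[:,:2])
E
```

```text
tray [[0.5957, 0.2958], [0.6058, 0.2479], [0.4196, 0.2097], [0.4117, 0.2565]] [0.5081861 0.2524569] ((0.5077405571937561, 0.2522066533565521), (0.1901106983423233, 0.048951759934425354), 11.924513816833496)
kit ((0.5027422904968262, 0.2738952934741974), (0.2600064277648926, 0.13558471202850342), 11.759644508361816)
pan edges [[ 0.63107987  0.08841973]
 [ 0.65115699 -0.08957579]]
```

Request:
drive_tool([
  [0.062,0.001,0,-0.01,-0.4],
  [0.062,0.001,0,-0.02,0],
  [0.062,0,0,-0.025,0],
  [0.062,0,0,-0.025,0],
  [0.062,0,0,-0.015,0],
  [0.062,0,0,-0.009,0],
  [0.062,0,0,-0.004,0],
  [0.062,0,0,0,0],
  [0.062,0,0,0,0],
  [0.062,0,0,0,0],
])

```text
t: 19.55
tool_pos: [0.5099, 0.2502, 0.0415]
tool_rot: [[0.978, 0.206, 0.001], [0.206, -0.978, 0.001], [0.002, -0.0, -1.0]]
wrist_force: [0.1, -0.2, -0.2]
width: 0.0618
grip_force: 0.0
```

```bash
python3 - <<'E'
from h import *
s,im=snap('wrist','w_f.png'); print(s['t'],s['tool_pos'],s['width'])
E
```

```text
19.55 [0.50985427 0.25017201 0.04147097] 0.06177738752334597
```

View pics/w_f.png

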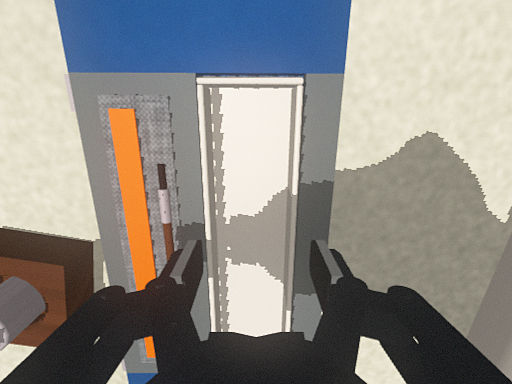

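The fingers straddle the tray, which sits about 2 mm to the left of their centre.

Request:
drive_tool([
  [0.062,0,0.002,-0.002,0.3],
  [0.062,0,0,-0.0015,0],
  [0.062,0,0,0,0],
  [0.045,0,0,0,0],
  [0.04,0,0,0,0],
  [0.04,0,0,0,0],
  [0.04,0,0,0,0],
  [0.04,0,0,0,0],
  [0.04,0,0,0,0],
  [0.04,0,0,0,0],
], grip_force=30)

```text
t: 20.6
tool_pos: [0.5093, 0.252, 0.0372]
tool_rot: [[0.977, 0.212, 0.0], [0.212, -0.977, 0.0], [0.0, -0.0, -1.0]]
wrist_force: [-0.3, 0.4, 4.3]
width: 0.0472
grip_force: 32.0
```

Request:
drive_tool([
  [0.04,0,0,0,0],
  [0.04,0,0,0.003,0],
  [0.04,0,0,0.005,0],
  [0.04,0,0,0.01,0],
  [0.04,0,0,0.015,0],
  [0.04,0,0,0.02,0],
  [0.04,0,0,0.02,0],
  [0.04,0,0,0.02,0],
  [0.04,0,0,0.005,0],
  [0.04,0,0,0,0],
])

```text
t: 21.6
tool_pos: [0.5099, 0.2521, 0.1365]
tool_rot: [[0.977, 0.211, 0.002], [0.211, -0.977, 0.001], [0.002, -0.001, -1.0]]
wrist_force: [0.4, -0.4, -1.6]
width: 0.0475
grip_force: 31.6
```

```bash
python3 - <<'E'
from h import *
s,im=snap('wrist','w_g.png'); print(s['t'],s['tool_pos'],s['width'])
np.save('w_g.npy',[s['tool_pos'],*s['tool_rot']])
E
```

```text
21.6 [0.5098737 0.2521272 0.1364637] 0.04751342070253679
```

View pics/w_g.png

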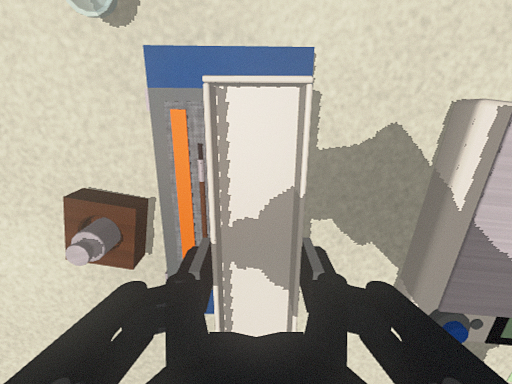

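The tray is held level, with its far rim at row 77 or so, columns 203 to 312.

```bash
python3 - <<'E'
from h import *
c,im,h=load('w_g')
a=np.load('w_g.npy'); T=a[0]
P=ray(c,[(203,77),(312,77)],.1373)[:,:2]; print((P-T[:2])@a[1:][:2,:2], 'tool x,y of far corners; expect 96')
# rim sub-pixel: brightness profile
for x in(230,258,285): print(im[68:90,x].mean(1).astype(int))
R=lambda d:np.array([[np.cos(np.radians(d)),-np.sin(np.radians(d))],[np.sin(np.radians(d)),np.cos(np.radians(d))]])
print(R(6.3))
E
```

```text
[[ 0.09266635 -0.02244523]
 [ 0.09271692  0.02409373]] tool x,y of far corners; expect 96
[109 105 105 104 109 106  99 133 217 228 226 223 223 198 158 112 115 120
 189 241 231 229]
[110 113 108 109 110 109 104 138 223 225 224 224 225 203 171 112 122 122
 126 173 241 232]
[106 106 108 108 110 107 102 137 217 223 227 221 221 209 183 110 122 115
 156 239 231 226]
[[ 0.99396096 -0.10973431]
 [ 0.10973431  0.99396096]]
```

Request:
drive_tool([
  [0.04,0.003,-0.01,0,0],
  [0.04,0.005,-0.025,0,-1],
  [0.04,0.005,-0.035,0,-1],
  [0.04,0.006,-0.04,0,-1],
  [0.04,0.006,-0.04,0,-1],
  [0.04,0.006,-0.04,0,-1],
  [0.04,0.005,-0.035,0,-1],
  [0.04,0.004,-0.025,0,0],
  [0.04,0.003,-0.01,0,0],
  [0.04,0,-0.003,0,0],
])

```text
t: 22.65
tool_pos: [0.5521, -0.0127, 0.1344]
tool_rot: [[0.994, 0.106, -0.001], [0.106, -0.994, -0.0], [-0.001, 0.0, -1.0]]
wrist_force: [0.6, 0.1, -1.0]
width: 0.047
grip_force: 31.5
```

Request:
drive_tool([
  [0.04,0,0,0,0],
  [0.04,0,0,-0.01,0],
  [0.04,0,0,-0.015,0],
  [0.04,0,0,-0.01,0],
  [0.04,0,0,-0.005,0],
  [0.04,0,0,0,0],
  [0.04,0,0,0,0],
  [0.04,0,0,0,0],
  [0.04,0,0,0,0],
  [0.04,0,0,0,0],
])

```text
t: 23.65
tool_pos: [0.5525, -0.0111, 0.0955]
tool_rot: [[0.994, 0.108, 0.001], [0.108, -0.994, -0.0], [0.001, 0.0, -1.0]]
wrist_force: [-0.8, -0.1, -1.8]
width: 0.0472
grip_force: 31.5
```

```bash
python3 - <<'E'
from h import *
s,im=snap('wrist','w_h.png'); print(s['t'],s['tool_pos'],s['width'])
np.save('w_h.npy',[s['tool_pos'],*s['tool_rot']])
c=cam('wrist',s); z=s['tool_pos'][2]-.0232+.024
print(proj(c,[[.551+.09*.994-.09*.11*sg, -.0112+.09*.11+.09*.994*sg,.062] for sg in(1,-1)]))
E
```

```text
23.65 [ 0.55249225 -0.01114428  0.09547643] 0.047167433224221844
[[ 92.37961213  92.47293032]
 [417.84419852  92.19982401]]
```

View pics/w_h.png

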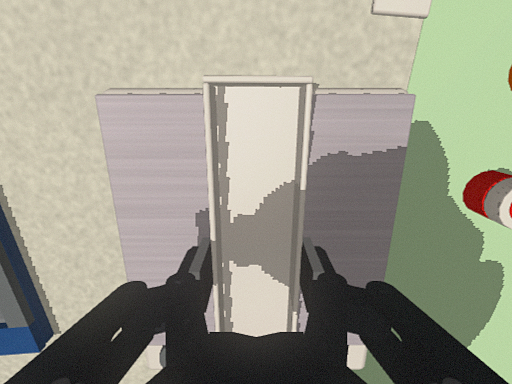

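The tray is parallel to the pan edges and centred on it, with the pan's far corners at (97,94) and (414,94) and the tray's at 203 to 312. I'm lowering it.

Request:
drive_tool([
  [0.04,0,0,-0.004,0],
  [0.04,0,0,-0.003,0],
  [0.04,0,0,-0.002,0],
  [0.04,0,0,-0.001,0],
  [0.04,0,0,-0.0008,0],
  [0.04,0,0,-0.0005,0],
  [0.04,0,0,0,0],
  [0.04,0,0,0,0],
  [0.04,0,0,0,0],
  [0.04,0,0,0,0],
])

```text
t: 24.7
tool_pos: [0.5522, -0.0111, 0.0839]
tool_rot: [[0.994, 0.108, -0.0], [0.108, -0.994, -0.0], [-0.0, 0.0, -1.0]]
wrist_force: [-1.0, -0.1, -0.1]
width: 0.0476
grip_force: 31.7
```

Request:
drive_tool([
  [0.05,0,0,0,0],
  [0.056,0,0,0,0],
  [0.062,0,0,0,0],
  [0.062,0,0,0,0],
  [0.062,0,0,0,0],
  [0.062,0,0,0.02,0],
  [0.062,0,0,0.03,0],
  [0.062,0,0,0.03,0],
  [0.062,0,0,0.02,0],
  [0.03,0,0,0,0],
])

```text
t: 25.7
tool_pos: [0.5542, -0.011, 0.1866]
tool_rot: [[0.994, 0.108, 0.006], [0.108, -0.994, 0.0], [0.006, 0.0, -1.0]]
wrist_force: [0.1, 0.5, -0.5]
width: 0.0486
grip_force: 0.0
```

```bash
python3 - <<'E'
from h import *
s,im=snap('wrist','w_i.png'); print(s['t'],s['tool_pos'],s['width'])
np.save('w_i.npy',[s['tool_pos'],*s['tool_rot']])
A=[];b=[]
for f in('w_mat','w_kit'):
    c,im,h=load(f); r=blob(c,cv2.inRange(h,(105,110,60),(125,255,255)),.046,(70,160,110,200) if f=='w_mat' else (320,215,360,250)); print(r)
    P0=ray(c,r['px'],0)[0]; d=P0-c[2]; d/=np.linalg.norm(d); M=np.eye(3)-np.outer(d,d); A.append(M); b.append(M@c[2])
X=np.linalg.solve(sum(A),sum(b)); print('key',X.round(4))
c,im,h=load('w_i'); g=cv2.inRange(h,(0,0,170),(180,40,255)); print('tray',blob(c,g,.085,(180,40,340,330)))
d=X[:2]-[.551,-.0112]; print(d@np.array([[.994,-.11],[.11,.994]]))
E
```

```text
25.7 [ 0.55417164 -0.01101703  0.18656761] 0.04857175112971055
{'area': np.int32(163), 'px': array([ 84.8, 182.8]), 'ctr': array([0.4225, 0.0452]), 'rect': array([ 0.4229,  0.0454,  0.0196,  0.0204, 12.3177])}
{'area': np.int32(162), 'px': array([339.2, 233.4]), 'ctr': array([0.4238, 0.033 ]), 'rect': array([ 0.4237,  0.0325,  0.0231,  0.0201, 17.7792])}
key [0.4279 0.0382 0.0579]
tray {'area': np.int32(10996), 'px': array([219.1, 216.8]), 'ctr': array([0.5375, 0.0206]), 'rect': array([5.2120e-01, 7.7000e-03, 2.4840e-01, 1.0810e-01, 1.9395e+01])}
[-0.11691539  0.06259957]
```

View pics/w_i.png

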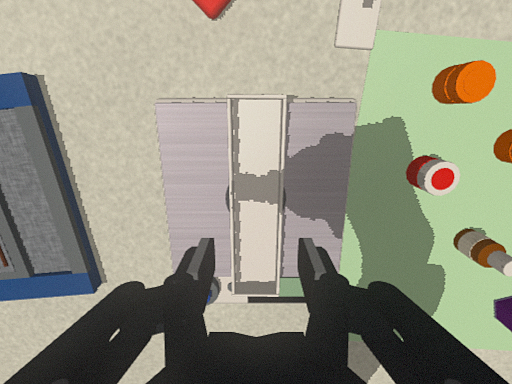

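The tray sits centred and square on the pan, with corners (228,95), (288,95), (280,296) and (232,296). Next is the tare key at about (0.428, 0.038).

Request:
drive_tool([
  [0.0,-0.01,0.005,0,0],
  [0.0,-0.02,0.008,0,0],
  [0.0,-0.025,0.01,0,0],
  [0.0,-0.025,0.01,0,0],
  [0.0,-0.02,0.008,0,0],
  [0.0,-0.016,0.005,-0.02,0],
  [0.0,-0.008,0.003,-0.03,0],
  [0.0,0,0,-0.025,0],
  [0.0,0,0,-0.015,0],
  [0.0,0,0,0,0],
])

```text
t: 26.75
tool_pos: [0.4255, 0.0381, 0.0917]
tool_rot: [[0.994, 0.109, -0.006], [0.109, -0.994, -0.001], [-0.007, 0.001, -1.0]]
wrist_force: [0.0, -0.1, 0.3]
width: -0.0001
grip_force: 0.0
```

```bash
python3 - <<'E'
from h import *
s=manip.observe(); print(s['t'],s['tool_pos'],s['wrist_force'])
for i in range(1):
    s,im=snap('scene','s1.png')
a=cv2.imread('pics/s1.png'); c=cam('scene'); print(proj(c,[[.428,.038,.05]]))
x,y=proj(c,[[.428,.038,.05]])[0].astype(int)
cv2.imwrite('pics/s1c.png',cv2.resize(a[y-75:y+75,x-100:x+100],(800,600),interpolation=cv2.INTER_CUBIC))
E
```

```text
26.75 [0.42548587 0.03805385 0.09165275] [ 0.04808957 -0.05485654  0.30410997]
[[247.83606637 159.80548998]]
```

View pics/s1c.png

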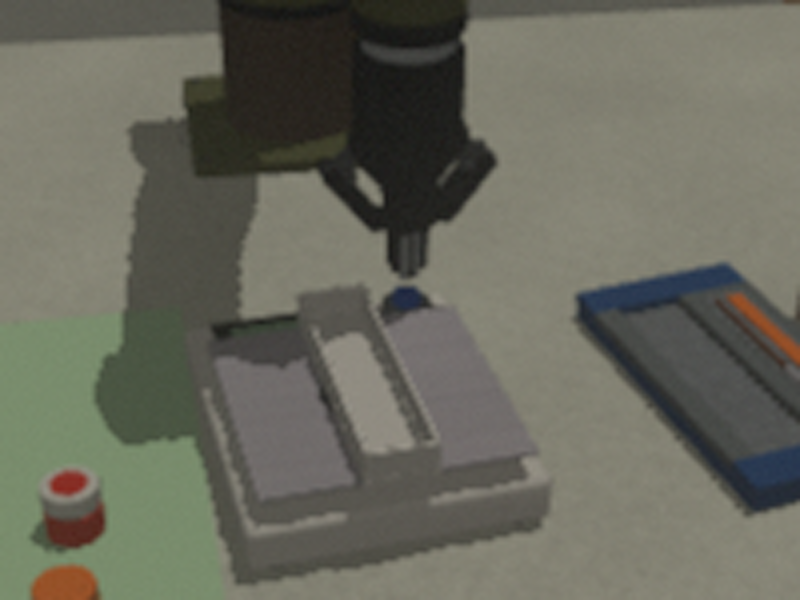

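The fingertip stands right above the blue key, which is at (405,298).

Request:
drive_tool([
  [0.0,0.0015,0,-0.005,0],
  [0.0,0,0,-0.005,0],
  [0.0,0,0,-0.003,0],
  [0.0,0,0,-0.002,0],
  [0.0,0,0,-0.001,0],
  [0.0,0,0,-0.001,0],
  [0.0,0,0,0,0],
  [0.0,0,0,0,0],
  [0.0,0,0,0,0],
  [0.0,0,0,0,0],
])

```text
t: 27.8
tool_pos: [0.4298, 0.0379, 0.0769]
tool_rot: [[0.994, 0.108, 0.0], [0.108, -0.994, -0.0], [0.0, 0.0, -1.0]]
wrist_force: [0.2, -0.6, 1.4]
width: -0.0001
grip_force: 0.7
```

Request:
drive_tool([
  [0.0,0,0,-0.001,0],
  [0.0,0,0,-0.001,0],
  [0.0,0,0,0,0],
  [0.0,0,0,0,0],
  [0.0,0,0,0,0],
  [0.0,0,0,0,0],
  [0.0,0,0,0,0],
  [0.0,0,0,0,0],
  [0.0,0,0,0,0],
  [0.0,0,0,0,0],
])

```text
t: 28.8
tool_pos: [0.4298, 0.0379, 0.0748]
tool_rot: [[0.994, 0.108, 0.0], [0.108, -0.994, -0.0], [0.0, 0.0, -1.0]]
wrist_force: [0.5, -0.9, 2.4]
width: -0.0003
grip_force: 1.2
```

Request:
drive_tool([
  [0.0,0,0,-0.001,0],
  [0.0,0,0,-0.001,0],
  [0.0,0,0,0,0],
  [0.0,0,0,0,0],
  [0.0,0,0,0,0],
  [0.0,0,0,0,0],
  [0.0,0,0,0,0],
  [0.0,0,0,0,0],
  [0.0,0,0,0,0],
  [0.0,0,0,0,0],
])

```text
t: 29.8
tool_pos: [0.4298, 0.0379, 0.073]
tool_rot: [[0.994, 0.108, 0.0], [0.108, -0.994, -0.0], [0.0, 0.0, -1.0]]
wrist_force: [0.2, -0.4, 7.4]
width: -0.0003
grip_force: 3.4
```

Request:
drive_tool([
  [0.0,0,0,-0.001,0],
  [0.0,0,0,-0.001,0],
  [0.0,0,0,0,0],
  [0.0,0,0,0,0],
  [0.0,0,0,0,0],
  [0.0,0,0,0,0],
  [0.0,0,0,0,0],
  [0.0,0,0,0,0],
  [0.0,0,0,0,0],
  [0.0,0,0,0,0],
])

```text
t: 30.8
tool_pos: [0.4298, 0.0379, 0.0726]
tool_rot: [[0.994, 0.108, 0.002], [0.108, -0.994, -0.0], [0.002, 0.0, -1.0]]
wrist_force: [-1.9, -0.5, 28.9]
width: -0.0004
grip_force: 14.4
```

Request:
drive_tool([
  [0.0,0,0,0.004,0],
  [0.0,0,0,0.01,0],
  [0.0,0,0,0.03,0],
  [0.02,0,-0.01,0.035,0],
  [0.04,0,-0.025,0.035,0],
  [0.06,0,-0.035,0.035,0],
  [0.06,0,-0.04,0.02,0],
  [0.06,0,-0.04,0.01,0],
  [0.06,0,-0.04,0,0],
  [0.06,0,-0.04,0,0],
])

```text
t: 31.8
tool_pos: [0.4294, -0.1937, 0.2506]
tool_rot: [[0.994, 0.108, 0.001], [0.108, -0.994, -0.0], [0.001, 0.0, -1.0]]
wrist_force: [0.3, 0.5, -0.8]
width: 0.0599
grip_force: 0.0
```

Request:
drive_tool([
  [0.06,0,-0.04,0,0],
  [0.06,0,-0.03,0,0],
  [0.06,0,-0.03,0,0],
  [0.06,0,-0.01,0,0],
  [0.06,0,0,0,0],
  [0.06,0,0,0,0],
  [0.06,0,0,0,0],
  [0.06,0,0,0,0],
  [0.06,0,0,0,0],
  [0.06,0,0,0,0],
])

```text
t: 32.8
tool_pos: [0.4299, -0.3016, 0.2499]
tool_rot: [[0.994, 0.109, 0.0], [0.109, -0.994, -0.0], [0.0, 0.0, -1.0]]
wrist_force: [-0.1, 0.6, 0.4]
width: 0.0598
grip_force: 0.0
```

```bash
python3 - <<'E'
from h import *
s,im=snap('wrist','w_j.png'); print(s['t'],s['tool_pos'],s['width'])
np.save('w_j.npy',[s['tool_pos'],*s['tool_rot']])
c,im,h=load('w_j'); print(proj(c,[[.585,-.204,.038],[.508,-.284,.02],[.42,-.37,.02]]).round())
m=cv2.inRange(h,(0,130,120),(4,255,255))|cv2.inRange(h,(176,130,120),(180,255,255))
n,l,st,ce=cv2.connectedComponentsWithStats(m)
for i in range(1,n):
    if st[i,4]>60: print('red',st[i],ce[i].round(1),ray(c,ce[i],.038)[0].round(4))
for nm,m in (('purple',cv2.inRange(h,(125,60,20),(160,255,255))),('amber',cv2.inRange(h,(6,70,40),(22,255,200)))):
    n,l,st,ce=cv2.connectedComponentsWithStats(m)
    for i in range(1,n):
        if st[i,4]>60: print(nm,st[i],ce[i].round(1),ray(c,ce[i],.038)[0].round(4))
E
```

```text
32.8 [ 0.42989632 -0.30162738  0.24990453] 0.059845051172483864
[[183.  27.]
 [249. 109.]
 [304. 183.]]
red [174  14  21  25 409] [184.   26.2] [ 0.5863 -0.2053  0.038 ]
red [474 166  10  10  71] [478.2 170.7] [ 0.4658 -0.5852  0.038 ]
purple [297 175  30  33 317] [310.4 190.7] [ 0.4156 -0.3756  0.038 ]
purple [488 179  10   9  65] [492.7 183.3] [ 0.4517 -0.6101  0.038 ]
amber [255   0  34  25 328] [269.4  14.9] [ 0.6073 -0.297   0.038 ]
amber [180  23  28  30 174] [198.5  43. ] [ 0.5718 -0.2218  0.038 ]
amber [239  99  26  27 283] [251.5 111.4] [ 0.506  -0.2882  0.038 ]
```

Request:
drive_tool([
  [0.06,-0.02,-0.015,0,0],
  [0.06,-0.025,-0.02,0,0],
  [0.06,-0.025,-0.02,0,0],
  [0.06,-0.012,-0.01,0,0],
  [0.06,-0.005,0,0,0],
  [0.06,0,0,0,0],
  [0.06,0,0,0,0],
  [0.06,0,0,0,0],
  [0.06,0,0,0,0],
  [0.06,0,0,0,0],
])

```text
t: 33.85
tool_pos: [0.3433, -0.3667, 0.2498]
tool_rot: [[0.994, 0.109, 0.0], [0.109, -0.994, 0.0], [0.0, 0.0, -1.0]]
wrist_force: [-0.1, -0.3, -0.0]
width: 0.0602
grip_force: 0.0
```

```bash
python3 - <<'E'
from h import *
s,im=snap('wrist','w_k.png'); print(s['t'],s['tool_pos'],s['width'])
np.save('w_k.npy',[s['tool_pos'],*s['tool_rot']])
c,im,h=load('w_k'); print(c[2])
m=cv2.inRange(h,(125,60,20),(160,255,255)); print('purple',blob(c,m,.038,(200,20,380,240)))
n,l,st,ce=cv2.connectedComponentsWithStats(m); i=1+st[1:,4].argmax()
ct=max(cv2.findContours((l==i).astype(np.uint8),0,2)[0],key=cv2.contourArea)
hull=cv2.convexHull(ct); ap=cv2.approxPolyDP(hull,2.5,True)[:,0]; print(ap.tolist(),ray(c,ap,.038)[:,:2].round(4).tolist())
x,y=ce[i].astype(int); k=cv2.inRange(h,(0,0,0),(180,255,45)); print('cap',blob(c,k,.07,(x-30,y-30,x+30,y+30)))
A=cv2.resize(cv2.imread('pics/w_k.png')[y-40:y+40,x-40:x+40],(400,400),interpolation=cv2.INTER_CUBIC)
c2,im2,h2=load('w_j'); B=cv2.resize(im2[70:150,210:290],(400,400),interpolation=cv2.INTER_CUBIC)
cv2.imwrite('pics/pp.png',np.hstack([A,B])); print(x,y)
for nm,m in (('white',cv2.inRange(h2,(0,0,130),(180,50,255))),): print(nm,blob(c2,m,.068,(225,90,275,140)))
E
```

```text
33.85 [ 0.34332365 -0.36669701  0.24981519] 0.060157849422291444
[ 0.42250137 -0.35806598  0.37494838]
purple {'area': np.int32(375), 'px': array([271.1, 120.5]), 'ctr': array([ 0.4115, -0.3779]), 'rect': array([ 0.4113, -0.3795,  0.0309,  0.0301, 23.9338])}
[[281, 105], [287, 129], [264, 136], [257, 113]] [[0.4305, -0.3874], [0.4038, -0.3986], [0.3924, -0.3716], [0.4183, -0.36]]Traceback (most recent call last):
  File "<stdin>", line 9, in <module>
  File "h.py", line 26, in blob
    n,l,st,ce=cv2.connectedComponentsWithStats(m); i=1+st[1:,4].argmax()
                                                       ~~~~~~~~~~~~~~~^^
ValueError: attempt to get argmax of an empty sequence
```

```bash
python3 - <<'E'
from h import *
c,im,h=load('w_j'); 
def sil(c,h,box,z):
    m=255-cv2.inRange(h,(38,25,20),(85,255,255)); m=cv2.morphologyEx(m,cv2.MORPH_CLOSE,np.ones((3,3))); return blob(c,m,z,box)
print('primer',c[2].round(3),sil(c,h,(220,80,285,145),.042))
c,im,h=load('w_k'); print('purple',sil(c,h,(235,85,310,155),.038))
c,im,h=load('w_i'); print('red spot',blob(c,cv2.inRange(h,(0,150,140),(5,255,255)),.038,(425,160,465,200)))
E
```

```text
primer [ 0.509 -0.293  0.375] {'area': np.int32(585), 'px': array([251.2, 111.9]), 'ctr': array([ 0.5054, -0.2879]), 'rect': array([ 0.505 , -0.2878,  0.0294,  0.0309,  6.323 ])}
purple {'area': np.int32(575), 'px': array([272.1, 120.4]), 'ctr': array([ 0.4118, -0.3791]), 'rect': array([ 0.4112, -0.3796,  0.0318,  0.0316, 23.9777])}
red spot {'area': np.int32(374), 'px': array([442.4, 178.4]), 'ctr': array([ 0.5867, -0.2053]), 'rect': array([ 0.5866, -0.2054,  0.0228,  0.0217, 18.8636])}
```

Request:
drive_tool([
  [0.06,0.01,-0.002,-0.01,4],
  [0.06,0.018,-0.003,-0.02,5],
  [0.06,0.02,-0.004,-0.03,5],
  [0.06,0.015,-0.003,-0.03,3.7],
  [0.06,0.005,-0.0006,-0.03,0],
  [0.06,0,0,-0.02,0],
  [0.06,0,0,-0.01,0],
  [0.06,0,0,0,0],
  [0.06,0,0,0,0],
  [0.06,0,0,0,0],
])

```text
t: 34.9
tool_pos: [0.4114, -0.3803, 0.1011]
tool_rot: [[0.914, 0.405, 0.002], [0.405, -0.914, -0.002], [0.001, 0.002, -1.0]]
wrist_force: [-1.0, 0.3, -0.3]
width: 0.06
grip_force: 0.0
```

```bash
python3 - <<'E'
from h import *
s,im=snap('wrist','w_l.png'); print(s['t'],s['tool_pos'],s['width'],np.degrees(np.arctan2(s['tool_rot'][1][0],s['tool_rot'][0][0])))
np.save('w_l.npy',[s['tool_pos'],*s['tool_rot']])
c,im,h=load('w_l'); print('purple',blob(c,cv2.inRange(h,(125,60,20),(160,255,255)),.038))
E
```

```text
34.9 [ 0.41136408 -0.38026448  0.10106687] 0.05997790937111627 23.900413698136592
purple {'area': np.int32(326), 'px': array([269.2, 215.4]), 'ctr': array([ 0.4186, -0.3886]), 'rect': array([ 4.15900e-01, -3.87700e-01,  3.05000e-02,  1.11000e-02,
        2.51565e+01])}
```

Request:
drive_tool([
  [0.06,0,0.0008,-0.015,0],
  [0.06,0,0,-0.02,0],
  [0.06,0,0,-0.015,0],
  [0.06,0,0,-0.008,0],
  [0.06,0,0,-0.003,0],
  [0.06,0,0,0,0],
  [0.06,0,0,0,0],
  [0.03,0,0,0,0],
  [0.02,0,0,0,0],
  [0.02,0,0,0,0],
], grip_force=25)

```text
t: 35.95
tool_pos: [0.4111, -0.3792, 0.0394]
tool_rot: [[0.914, 0.405, 0.001], [0.405, -0.914, -0.001], [0.0, 0.001, -1.0]]
wrist_force: [-0.1, -0.3, 4.0]
width: 0.0311
grip_force: 25.9
```

Request:
drive_tool([
  [0.02,0,0,0,0],
  [0.02,0,0,0,0],
  [0.02,0,0,0.005,0],
  [0.02,0,0,0.01,0],
  [0.02,0,0,0.02,0],
  [0.02,0,0,0.03,0],
  [0.02,0,0,0.03,0],
  [0.02,0,0,0.025,0],
  [0.02,0,0,0.01,0],
  [0.02,0,0,0,0],
])

```text
t: 36.95
tool_pos: [0.4113, -0.3794, 0.1702]
tool_rot: [[0.914, 0.405, 0.002], [0.405, -0.914, -0.002], [0.001, 0.003, -1.0]]
wrist_force: [0.6, -0.0, -0.8]
width: 0.0314
grip_force: 25.3
```

```bash
python3 - <<'E'
from h import *
c,im,h=load('w_i'); P=ray(c,[(228,95),(288,95),(280,296),(232,296)],.0848)[:,:2]; print(P.round(4).tolist(),P.mean(0)); C=P.mean(0)
m=cv2.minAreaRect(P.astype(np.float32)); print(m)
for d in(-.06,0,.06): print(d,(C+d*np.array([.994,.109])).round(4))
E
```

```text
[[0.6421, 0.0206], [0.6473, -0.0269], [0.4579, -0.0465], [0.4527, 0.0018]] [ 0.55002636 -0.01274089]
((0.5500143766403198, -0.012534387409687042), (0.19064870476722717, 0.048533301800489426), 5.908527851104736)
-0.06 [ 0.4904 -0.0193]
0 [ 0.55   -0.0127]
0.06 [ 0.6097 -0.0062]
```

Request:
drive_tool([
  [0.02,0.008,0.02,0,0],
  [0.02,0.014,0.035,0,-2.5],
  [0.02,0.016,0.043,0,-2.5],
  [0.02,0.016,0.045,0,-2.5],
  [0.02,0.016,0.045,0,-2.5],
  [0.02,0.016,0.045,0,-2.5],
  [0.02,0.016,0.045,0,-2.5],
  [0.02,0.016,0.042,0,-2.7],
  [0.02,0.013,0.033,0,0],
  [0.02,0.0077,0.0149,0,0],
])

```text
t: 37.95
tool_pos: [0.5496, -0.0061, 0.1675]
tool_rot: [[0.993, 0.114, -0.002], [0.114, -0.993, 0.002], [-0.001, -0.002, -1.0]]
wrist_force: [0.2, 0.8, -0.5]
width: 0.0314
grip_force: 25.3
```

Request:
drive_tool([
  [0.02,0,0,0,0],
  [0.02,0,0,-0.01,0],
  [0.02,0,0,-0.015,0],
  [0.02,0,0,-0.015,0],
  [0.02,0,0,-0.008,0],
  [0.02,0,0,0,0],
  [0.02,0,0,0,0],
  [0.02,0,0,0,0],
  [0.02,0,0,0,0],
  [0.02,0,0,0,0],
])

```text
t: 38.95
tool_pos: [0.5497, -0.011, 0.1213]
tool_rot: [[0.994, 0.108, 0.001], [0.108, -0.994, -0.0], [0.001, 0.0, -1.0]]
wrist_force: [0.5, 0.2, -1.2]
width: 0.0314
grip_force: 25.3
```

Request:
drive_tool([
  [0.02,0,-0.0005,-0.005,0],
  [0.02,0,0,-0.005,0],
  [0.02,0,0,-0.004,0],
  [0.02,0,0,-0.002,0],
  [0.02,0,0,-0.001,0],
  [0.02,0,0,-0.001,0],
  [0.02,0,0,-0.0005,0],
  [0.02,0,0,0,0],
  [0.02,0,0,0,0],
  [0.02,0,0,0,0],
])

```text
t: 39.95
tool_pos: [0.5494, -0.0115, 0.1024]
tool_rot: [[0.994, 0.108, 0.0], [0.108, -0.994, -0.0], [0.0, 0.0, -1.0]]
wrist_force: [-0.5, 0.6, 0.5]
width: 0.0314
grip_force: 25.4
```

Request:
drive_tool([
  [0.035,0,0,0,0],
  [0.04,0,0,0,0],
  [0.05,0,0,0,0],
  [0.05,0,0,0,0],
  [0.05,0,0,0.01,0],
  [0.05,0,0,0.02,0],
  [0.06,0,0,0.03,0],
  [0.06,0,0,0.03,0],
  [0.06,0,0,0.02,0],
  [0.06,0,0,0,0],
])

```text
t: 40.95
tool_pos: [0.5515, -0.0114, 0.2158]
tool_rot: [[0.994, 0.108, 0.007], [0.108, -0.994, 0.0], [0.007, 0.0, -1.0]]
wrist_force: [0.8, 0.0, 0.6]
width: 0.0599
grip_force: 0.0
```

```bash
cat >> h.py <<'E'
def sil(c,h,box,z):
    m=255-cv2.inRange(h,(38,25,20),(85,255,255)); m=cv2.morphologyEx(m,cv2.MORPH_CLOSE,np.ones((3,3))); return blob(c,m,z,box)
E
python3 - <<'E'
from h import *
s,im=snap('wrist','w_m.png'); print(s['t'],s['tool_pos'],s['width'])
np.save('w_m.npy',[s['tool_pos'],*s['tool_rot']]); c,im,h=load('w_m')
print('purple',blob(c,cv2.inRange(h,(125,60,20),(160,255,255)),.1018,(180,60,340,330)),'cap pred',proj(c,[[.55,-.0115,.1338]]))
print('cap',blob(c,cv2.inRange(h,(0,0,0),(180,255,60)),.1338,(240,150,275,260)))
for nm,m in (('red',cv2.inRange(h,(0,150,140),(4,255,255))),('amber',cv2.inRange(h,(6,70,40),(22,255,200)))):
    n,l,st,ce=cv2.connectedComponentsWithStats(m)
    for i in range(1,n):
        if st[i,4]>60: print(nm,st[i],ce[i].round(1),ray(c,ce[i],.038)[0].round(4))
E
```

```text
40.95 [ 0.5514572  -0.01141782  0.21581411] 0.059925002802681815
purple {'area': np.int32(752), 'px': array([256.2, 192.4]), 'ctr': array([ 0.5579, -0.0114]), 'rect': array([ 0.5539, -0.0114,  0.0374,  0.0304,  6.2398])} cap pred [[255.45616117 212.63763061]]
cap {'area': np.int32(68), 'px': array([257.9, 200.5]), 'ctr': array([ 0.5608, -0.0124]), 'rect': array([ 5.61400e-01, -1.25000e-02,  1.03000e-02,  6.30000e-03,
        3.15354e+01])}
red [193   0  43  24 503] [214.8   8.6] [0.7199 0.0468 0.038 ]
red [416 161  21  19 308] [426. 170.] [ 0.5869 -0.2053  0.038 ]
amber [417  63  37  39 659] [430.2  84.8] [ 0.676  -0.1824  0.038 ]
amber [474 125  38  35 798] [490.8 140.1] [ 0.6278 -0.2671  0.038 ]
amber [  0 185  27  68 277] [ 12.  220.1] [0.4712 0.2793 0.038 ]
amber [439 218  20  19  98] [445.7 224.5] [ 0.5231 -0.25    0.038 ]
amber [453 227  33  26 444] [466.2 237.6] [ 0.5086 -0.2813  0.038 ]
```

Request:
drive_tool([
  [0.06,0.005,-0.02,0,0],
  [0.06,0.007,-0.035,0,0],
  [0.06,0.008,-0.04,0,0],
  [0.06,0.008,-0.04,-0.01,0],
  [0.06,0.006,-0.035,-0.03,0],
  [0.06,0.0035,-0.0238,-0.035,0],
  [0.06,0,0,-0.03,0],
  [0.06,0,0,-0.007,0],
  [0.06,0,0,0,0],
  [0.06,0,0,0,0],
])

```text
t: 42.0
tool_pos: [0.5878, -0.2042, 0.1013]
tool_rot: [[0.994, 0.11, 0.001], [0.11, -0.994, 0.0], [0.001, -0.0, -1.0]]
wrist_force: [-0.5, -0.0, 0.2]
width: 0.0596
grip_force: 0.0
```

```bash
python3 - <<'E'
from h import *
s,im=snap('wrist','w_n.png'); print(s['t'],s['tool_pos'],s['width'])
np.save('w_n.npy',[s['tool_pos'],*s['tool_rot']]); c,im,h=load('w_n')
m=cv2.inRange(h,(0,150,140),(4,255,255))
n,l,st,ce=cv2.connectedComponentsWithStats(m)
for i in range(1,n):
    if st[i,4]>60: print(st[i],ce[i].round(1),ray(c,ce[i],.038)[0].round(4))
E
```

```text
42.0 [ 0.58781811 -0.20423484  0.10131646] 0.059624090340424714
```

```bash
python3 - <<'E'
from h import *
c,im,h=load('w_n'); print(proj(c,[[.587,-.2053,.038]]))
m=cv2.inRange(h,(0,140,40),(5,255,255))|cv2.inRange(h,(175,140,40),(180,255,255))
n,l,st,ce=cv2.connectedComponentsWithStats(m)
for i in range(1,n):
    if st[i,4]>40: print(st[i],ce[i].round(1),ray(c,ce[i],.038)[0].round(4))
s,im=snap('top','t2.png'); h=cv2.cvtColor(cv2.imread('pics/t2.png'),cv2.COLOR_BGR2HSV); c=cam('top')
m=cv2.inRange(h,(0,90,60),(12,255,255))
n,l,st,ce=cv2.connectedComponentsWithStats(m)
for i in range(1,n):
    if st[i,4]>15: print('top',st[i],ce[i].round(1),ray(c,ce[i],.03)[0].round(3))
E
```

```text
[[256.85951713 220.43876575]]
[242 207  31  29 511] [257.4 221.1] [ 0.5865 -0.2058  0.038 ]
top [242 128  23  21 209] [252.9 138.4] [0.744 0.058 0.03 ]
top [330 154  11  13  98] [334.8 159.8] [ 0.679 -0.204  0.03 ]
top [461 179   6   5  24] [463.3 181.1] [ 0.62  -0.603  0.03 ]
top [333 184   7   7  32] [335.9 187.3] [ 0.59  -0.206  0.03 ]
top [162 188  11  53 244] [166.7 214.3] [0.491 0.316 0.03 ]
top [144 220   8  13  36] [148.7 224.6] [0.458 0.369 0.03 ]
top [141 234  10   5  23] [146.5 236.2] [0.422 0.373 0.03 ]
```

Pot is where expected (0.5865, -0.2057).

Request:
drive_tool([
  [0.06,-0.001,-0.0012,-0.015,0],
  [0.06,0,0,-0.02,0],
  [0.06,0,0,-0.015,0],
  [0.06,0,0,-0.008,0],
  [0.06,0,0,-0.002,0],
  [0.06,0,0,0,0],
  [0.06,0,0,0,0],
  [0.04,0,0,0,0],
  [0.03,0,0,0,0],
  [0.03,0,0,0,0],
])

```text
t: 43.1
tool_pos: [0.5864, -0.2066, 0.0411]
tool_rot: [[0.994, 0.108, 0.001], [0.108, -0.994, -0.0], [0.001, 0.0, -1.0]]
wrist_force: [-0.2, 0.0, 5.5]
width: 0.0365
grip_force: 24.9
```

Request:
drive_tool([
  [0.03,0,0,0,0],
  [0.03,0,0,0,0],
  [0.03,0,0,0.005,0],
  [0.03,0,0,0.01,0],
  [0.03,0,0,0.02,0],
  [0.03,0,0,0.03,0],
  [0.03,0,0,0.03,0],
  [0.03,0,0,0.025,0],
  [0.03,0,0,0.02,0],
  [0.03,0,0,0,0],
])

```text
t: 44.1
tool_pos: [0.5879, -0.2071, 0.1839]
tool_rot: [[0.994, 0.108, 0.006], [0.108, -0.994, -0.002], [0.006, 0.002, -1.0]]
wrist_force: [0.5, 0.3, -0.5]
width: 0.0368
grip_force: 25.2
```

Request:
drive_tool([
  [0.03,0.002,0.015,0,0],
  [0.03,0.003,0.028,0,0],
  [0.03,0.003,0.034,0,0],
  [0.03,0.003,0.034,0,0],
  [0.03,0.003,0.034,0,0],
  [0.03,0.003,0.03,0,0],
  [0.03,0.003,0.02,-0.01,0],
  [0.03,0.0033,0.007,-0.015,0],
  [0.03,0,0,-0.015,0],
  [0.03,0,0,-0.01,0],
])

```text
t: 45.1
tool_pos: [0.6077, -0.0048, 0.1276]
tool_rot: [[0.994, 0.108, -0.004], [0.108, -0.994, -0.001], [-0.004, 0.0, -1.0]]
wrist_force: [0.1, -0.4, 0.1]
width: 0.0366
grip_force: 25.2
```

Request:
drive_tool([
  [0.03,0,0,0,0],
  [0.03,0,0,0,0],
  [0.03,0,0,0,0],
  [0.03,0,0,0,0],
  [0.03,0,0,0,0],
  [0.03,0,0,0,0],
  [0.03,0,0,0,0],
  [0.03,0,0,0,0],
  [0.03,0,0,0,0],
  [0.03,0,0,0,0],
])

```text
t: 46.1
tool_pos: [0.6093, -0.0045, 0.1303]
tool_rot: [[0.994, 0.108, -0.0], [0.108, -0.994, -0.0], [-0.0, 0.0, -1.0]]
wrist_force: [-0.8, -0.5, -0.1]
width: 0.0369
grip_force: 25.2
```

```bash
python3 - <<'E'
from h import *
s=manip.observe(); print(s['t'],s['tool_pos'],np.degrees(np.arctan2(s['tool_rot'][1][0],s['tool_rot'][0][0])))
E
```

```text
46.1 [ 0.60925021 -0.00448969  0.13030465] 6.217545053162181
```

Request:
drive_tool([
  [0.03,0,-0.0004,-0.004,0],
  [0.03,0,0,-0.004,0],
  [0.03,0,0,-0.004,0],
  [0.03,0,0,-0.004,0],
  [0.03,0,0,-0.002,0],
  [0.03,0,0,0,0],
  [0.03,0,0,0,0],
  [0.03,0,0,0,0],
  [0.03,0,0,0,0],
  [0.03,0,0,0,0],
])

```text
t: 47.1
tool_pos: [0.6093, -0.0049, 0.1125]
tool_rot: [[0.994, 0.108, 0.0], [0.108, -0.994, -0.0], [0.0, 0.0, -1.0]]
wrist_force: [0.9, 0.2, -0.6]
width: 0.0367
grip_force: 25.2
```

Request:
drive_tool([
  [0.03,0,0,-0.003,0],
  [0.03,0,0,-0.002,0],
  [0.03,0,0,-0.001,0],
  [0.03,0,0,-0.001,0],
  [0.03,0,0,-0.001,0],
  [0.03,0,0,0,0],
  [0.03,0,0,0,0],
  [0.03,0,0,0,0],
  [0.03,0,0,0,0],
  [0.03,0,0,0,0],
])

```text
t: 48.1
tool_pos: [0.6092, -0.0049, 0.1043]
tool_rot: [[0.994, 0.108, 0.0], [0.108, -0.994, -0.0], [-0.0, 0.0, -1.0]]
wrist_force: [-0.2, 0.6, -0.1]
width: 0.0369
grip_force: 25.2
```

Request:
drive_tool([
  [0.03,0,0,-0.0006,0],
  [0.03,0,0,0,0],
  [0.045,0,0,0,0],
  [0.052,0,0,0,0],
  [0.055,0,0,0,0],
  [0.055,0,0,0.01,0],
  [0.055,0,0,0.02,0],
  [0.06,0,0,0.03,0],
  [0.06,0,0,0.03,0],
  [0.06,0,0,0.01,0],
])

```text
t: 49.1
tool_pos: [0.6112, -0.0047, 0.2076]
tool_rot: [[0.994, 0.108, 0.006], [0.108, -0.994, 0.0], [0.006, 0.0, -1.0]]
wrist_force: [1.1, 1.2, 0.2]
width: 0.0601
grip_force: 0.0
```

```bash
python3 - <<'E'
from h import *
s,im=snap('wrist','w_o.png'); print(s['t'],s['tool_pos'],s['width'])
np.save('w_o.npy',[s['tool_pos'],*s['tool_rot']]); c,im,h=load('w_o')
m=cv2.inRange(h,(0,130,40),(5,255,255))|cv2.inRange(h,(175,130,40),(180,255,255))
print('red',blob(c,m,.1012,(180,100,330,320)),proj(c,[[.6093,-.0049,.1012]]))
print('primer amb',blob(c,cv2.inRange(h,(6,70,40),(22,255,200)),.02,(380,200,512,384)),proj(c,[[.505,-.288,.02]]))
E
```

```text
49.1 [ 0.6111855  -0.00474631  0.20755124] 0.06009719226368569
red {'area': np.int32(482), 'px': array([255.9, 203.2]), 'ctr': array([ 0.6095, -0.0052]), 'rect': array([ 6.0910e-01, -5.4000e-03,  2.2300e-02,  2.2100e-02,  6.2513e+00])} [[255.52134204 203.42998909]]
primer amb {'area': np.int32(419), 'px': array([460.3, 281.8]), 'ctr': array([ 0.4989, -0.2985]), 'rect': array([ 4.98000e-01, -2.99300e-01,  3.76000e-02,  3.27000e-02,
        5.98963e+01])} [[454.32298275 277.27806836]]
```

Request:
drive_tool([
  [0.06,-0.006,-0.02,0,0],
  [0.06,-0.01,-0.03,0,0],
  [0.06,-0.014,-0.04,0,0],
  [0.06,-0.015,-0.04,0,0],
  [0.06,-0.015,-0.04,0,0],
  [0.06,-0.015,-0.04,0,0],
  [0.06,-0.014,-0.035,-0.02,0],
  [0.06,-0.01,-0.025,-0.03,0],
  [0.06,-0.005,-0.013,-0.03,0],
  [0.06,0,0,-0.01,0],
])

```text
t: 50.15
tool_pos: [0.5012, -0.29, 0.1102]
tool_rot: [[0.995, 0.104, -0.007], [0.104, -0.995, 0.001], [-0.007, -0.002, -1.0]]
wrist_force: [-0.3, 0.9, 0.0]
width: 0.0602
grip_force: 0.0
```

Request:
drive_tool([
  [0.06,0,0,0,0],
  [0.06,0,0,0,0],
  [0.06,0,0,0,0],
  [0.06,0,0,0,0],
  [0.06,0,0,0,0],
  [0.06,0,0,0,0],
  [0.06,0,0,0,0],
  [0.06,0,0,0,0],
  [0.06,0,0,0,0],
  [0.06,0,0,0,0],
])

```text
t: 51.15
tool_pos: [0.5052, -0.288, 0.1137]
tool_rot: [[0.994, 0.108, -0.0], [0.108, -0.994, -0.0], [-0.0, 0.0, -1.0]]
wrist_force: [-0.3, -0.0, -0.7]
width: 0.0599
grip_force: 0.0
```

```bash
python3 - <<'E'
from h import *
s,im=snap('wrist','w_p.png'); print(s['t'],s['tool_pos'],s['width'])
np.save('w_p.npy',[s['tool_pos'],*s['tool_rot']]); c,im,h=load('w_p')
p=proj(c,[[.505,-.288,.068],[.505,-.288,.042],[.505,-.288,.0]]);print(p)
x,y=p[1].astype(int)
print('sil',sil(c,h,(x-40,y-60,x+40,y+40),.042))
print('cap',blob(c,cv2.inRange(h,(0,0,110),(180,70,255)),.068,(x-40,y-30,x+40,y+40)))
E
```

```text
51.15 [ 0.50521668 -0.28795184  0.11367649] 0.05990307066768024
[[255.59016584 229.35246997]
 [255.61076305 215.31658686]
 [255.63549098 198.46584108]]
sil {'area': np.int32(1771), 'px': array([255.4, 210.7]), 'ctr': array([ 0.5089, -0.2874]), 'rect': array([ 0.5074, -0.2877,  0.0481,  0.0309,  6.2641])}
cap {'area': np.int32(4381), 'px': array([254.1, 223.9]), 'ctr': array([ 0.509 , -0.2865]), 'rect': array([ 0.5112, -0.2865,  0.0516,  0.057 ,  6.2542])}
```

Request:
drive_tool([
  [0.06,0,0,-0.015,0],
  [0.06,0,0,-0.02,0],
  [0.06,0,0,-0.02,0],
  [0.06,0,0,-0.012,0],
  [0.06,0,0,-0.0047,0],
  [0.06,0,0,0,0],
  [0.06,0,0,0,0],
  [0.04,0,0,0,0],
  [0.02,0,0,0,0],
  [0.02,0,0,0,0],
])

```text
t: 52.2
tool_pos: [0.5057, -0.2882, 0.0428]
tool_rot: [[0.994, 0.108, 0.001], [0.108, -0.994, -0.001], [0.001, 0.001, -1.0]]
wrist_force: [-0.7, -0.2, 4.0]
width: 0.0307
grip_force: 24.6
```

Request:
drive_tool([
  [0.02,0,0,0,0],
  [0.02,0,0,0,0],
  [0.02,0,0,0.005,0],
  [0.02,0,0,0.01,0],
  [0.02,0,0,0.02,0],
  [0.02,0,0,0.03,0],
  [0.02,0,0,0.03,0],
  [0.02,0,0,0.025,0],
  [0.02,0,0,0.015,0],
  [0.02,0,0,0,0],
])

```text
t: 53.2
tool_pos: [0.5065, -0.2886, 0.1797]
tool_rot: [[0.994, 0.108, 0.005], [0.108, -0.994, -0.002], [0.004, 0.003, -1.0]]
wrist_force: [-0.1, 0.8, -1.0]
width: 0.0307
grip_force: 25.0
```

Request:
drive_tool([
  [0.02,0,0.015,0,0],
  [0.02,-0.001,0.03,0,0],
  [0.02,-0.002,0.038,0,0],
  [0.02,-0.003,0.04,0,0],
  [0.02,-0.003,0.04,0,0],
  [0.02,-0.003,0.04,0,0],
  [0.02,-0.002,0.035,0,0],
  [0.02,-0.001,0.022,0,0],
  [0.02,0,0.01,0,0],
  [0.02,0,0,0,0],
])

```text
t: 54.2
tool_pos: [0.4895, -0.016, 0.1764]
tool_rot: [[0.994, 0.112, -0.002], [0.112, -0.994, 0.001], [-0.002, -0.001, -1.0]]
wrist_force: [0.3, -0.3, -0.3]
width: 0.0309
grip_force: 25.0
```

Request:
drive_tool([
  [0.02,0,0,-0.01,0],
  [0.02,0,0,-0.015,0],
  [0.02,0,0,-0.015,0],
  [0.02,0,0,-0.008,0],
  [0.02,0,0,0,0],
  [0.02,0,0,0,0],
  [0.02,0,0,0,0],
  [0.02,0,0,0,0],
  [0.02,0,0,0,0],
  [0.02,0,0,0,0],
])

```text
t: 55.2
tool_pos: [0.4904, -0.0178, 0.1293]
tool_rot: [[0.994, 0.108, 0.001], [0.108, -0.994, -0.0], [0.001, 0.0, -1.0]]
wrist_force: [0.1, 0.8, -0.6]
width: 0.0308
grip_force: 25.0
```

Request:
drive_tool([
  [0.02,0,0,-0.005,0],
  [0.02,0,0,-0.006,0],
  [0.02,0,0,-0.005,0],
  [0.02,0,0,-0.003,0],
  [0.02,0,0,-0.002,0],
  [0.02,0,0,-0.001,0],
  [0.02,0,0,-0.001,0],
  [0.02,0,0,-0.0005,0],
  [0.02,0,0,0,0],
  [0.02,0,0,0,0],
])

```text
t: 56.2
tool_pos: [0.4904, -0.0179, 0.1056]
tool_rot: [[0.994, 0.108, 0.0], [0.108, -0.994, -0.0], [0.0, 0.0, -1.0]]
wrist_force: [-0.4, 0.4, -0.1]
width: 0.0307
grip_force: 25.0
```

Request:
drive_tool([
  [0.02,0,0,-0.0005,0],
  [0.02,0,0,0,0],
  [0.035,0,0,0,0],
  [0.045,0,0,0,0],
  [0.05,0,0,0,0],
  [0.05,0,0,0.01,0],
  [0.05,0,0,0.02,0],
  [0.06,0,0,0.03,0],
  [0.06,0,0,0.03,0],
  [0.06,0,0,0.02,0],
])

```text
t: 57.2
tool_pos: [0.4907, -0.0179, 0.2176]
tool_rot: [[0.994, 0.108, 0.003], [0.108, -0.994, -0.0], [0.003, 0.0, -1.0]]
wrist_force: [0.1, 0.0, 0.3]
width: 0.06
grip_force: 0.0
```

Request:
drive_tool([
  [0.06,-0.01,0,0,0],
  [0.06,-0.02,0.002,0,0],
  [0.06,-0.02,0,0.01,0],
  [0.06,0,0,0,0],
  [0.06,0,0,0,0],
  [0.06,0,0,0,0],
  [0.06,0,0,0,0],
  [0.06,0,0,0,0],
  [0.06,0,0,0,0],
  [0.06,0,0,0,0],
])

```text
t: 58.2
tool_pos: [0.4404, -0.0159, 0.2249]
tool_rot: [[0.994, 0.108, -0.0], [0.108, -0.994, -0.0], [-0.0, 0.0, -1.0]]
wrist_force: [-0.4, -0.0, 0.7]
width: 0.06
grip_force: 0.0
```

```bash
python3 - <<'E'
from h import *
s,im=snap('wrist','w_r.png'); print(s['t'],s['tool_pos'],s['width'])
np.save('w_r.npy',[s['tool_pos'],*s['tool_rot']])
cv2.imwrite('pics/r.png',cv2.resize(cv2.imread('pics/w_r.png'),(800,600),interpolation=cv2.INTER_CUBIC))
E
```

```text
58.2 [ 0.44036795 -0.01589279  0.22490214] 0.059992666090471186
```

View pics/r.png

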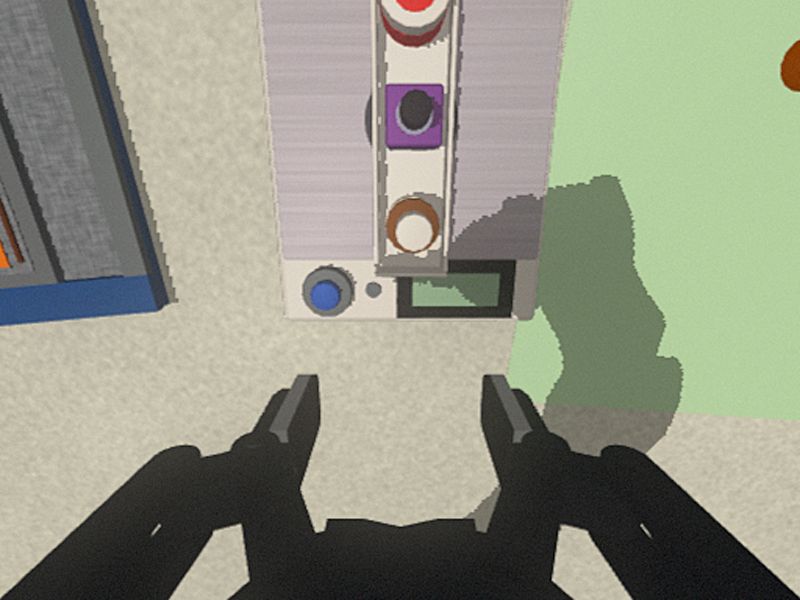

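All three items stand upright in the tray, which is still centred on the pan: pot_red at (415,15), purple at (414,115) and the primer at (414,228). Now I'll pick up the filled tray at its middle.

Request:
drive_tool([
  [0.062,0.01,0.001,0,0],
  [0.062,0.02,0.001,0,0],
  [0.062,0.025,0.001,0,0],
  [0.062,0.025,0.001,0,0],
  [0.062,0.02,0.0008,0,0],
  [0.062,0.0118,0,0,0],
  [0.062,0,0,-0.015,0],
  [0.062,0,0,-0.025,0],
  [0.062,0,0,-0.025,0],
  [0.062,0,0,-0.015,0],
])

```text
t: 59.25
tool_pos: [0.5521, -0.011, 0.1433]
tool_rot: [[0.994, 0.108, -0.001], [0.108, -0.994, -0.0], [-0.001, -0.0, -1.0]]
wrist_force: [-0.3, 0.7, 0.2]
width: 0.0618
grip_force: 0.0
```

Request:
drive_tool([
  [0.062,0,0,0,0],
  [0.062,0,0,0,0],
  [0.062,0,0,0,0],
  [0.062,0,0,0,0],
  [0.062,0,0,0,0],
  [0.062,0,0,0,0],
  [0.062,0,0,0,0],
  [0.062,0,0,0,0],
  [0.062,0,0,0,0],
  [0.062,0,0,0,0],
])

```text
t: 60.25
tool_pos: [0.552, -0.0111, 0.145]
tool_rot: [[0.994, 0.108, -0.0], [0.108, -0.994, -0.0], [-0.0, 0.0, -1.0]]
wrist_force: [0.9, 0.4, -0.8]
width: 0.062
grip_force: 0.0
```

```bash
python3 - <<'E'
from h import *
s=manip.observe(); print(s['t'],s['tool_pos'],np.degrees(np.arctan2(s['tool_rot'][1][0],s['tool_rot'][0][0])))
_,im=snap('wrist','w_s.png'); np.save('w_s.npy',[s['tool_pos'],*s['tool_rot']])
c,im,h=load('w_s')
g=im[60:110,256].mean(1).astype(int); print(g)
y=130; print('row130',im[y,190:330].mean(1).astype(int).tolist())
E
```

```text
60.25 [ 0.55202912 -0.01108927  0.14497845] 6.213281818427503
[199 202 208 203 201 200 194 194 194 188 193 198 197 200 198 199 199 202
 207 214 212 212 208 210 208 202 198 206 227 221 212 155 115 172 237 230
 225 226 227 226 226 224 227 225 225 225 226 225 226 224]
row130 [195, 198, 196, 194, 193, 191, 194, 195, 193, 194, 192, 195, 193, 194, 190, 190, 193, 191, 193, 194, 190, 193, 187, 190, 192, 193, 192, 189, 194, 192, 196, 175, 205, 224, 223, 198, 145, 112, 120, 136, 140, 178, 226, 232, 231, 229, 227, 228, 229, 228, 230, 226, 230, 231, 234, 193, 129, 114, 121, 124, 128, 130, 125, 126, 128, 124, 130, 128, 123, 124, 128, 126, 124, 126, 122, 112, 135, 198, 227, 228, 223, 220, 222, 222, 221, 218, 219, 222, 221, 225, 208, 154, 135, 144, 136, 125, 111, 123, 185, 227, 226, 184, 133, 113, 108, 161, 186, 184, 180, 182, 182, 181, 174, 181, 178, 178, 179, 176, 180, 176, 177, 178, 180, 175, 181, 177, 178, 178, 177, 174, 176, 178, 175, 176, 178, 176, 179, 175, 172, 178]
```

Request:
drive_tool([
  [0.062,0,0,-0.012,0],
  [0.062,0,0,-0.018,0],
  [0.062,0,0,-0.015,0],
  [0.062,0,0,-0.01,0],
  [0.062,0,0,-0.005,0],
  [0.062,0,0,-0.0007,0],
  [0.062,0,0,0,0],
  [0.055,0,0,0,0],
  [0.05,0,0,0,0],
  [0.04,0,0,0,0],
], grip_force=45)

```text
t: 61.3
tool_pos: [0.5525, -0.0111, 0.0848]
tool_rot: [[0.994, 0.108, 0.001], [0.108, -0.994, 0.0], [0.001, 0.0, -1.0]]
wrist_force: [-0.2, -0.2, 0.7]
width: 0.0472
grip_force: 48.3
```

Request:
drive_tool([
  [0.04,0,0,0,0],
  [0.04,0,0,0,0],
  [0.04,0,0,0,0],
  [0.04,0,0,0.001,0],
  [0.04,0,0,0.002,0],
  [0.04,0,0,0.003,0],
  [0.04,0,0,0.003,0],
  [0.04,0,0,0.003,0],
  [0.04,0,0,0.003,0],
  [0.04,0,0,0,0],
])

```text
t: 62.3
tool_pos: [0.5522, -0.0111, 0.0997]
tool_rot: [[0.994, 0.108, 0.001], [0.108, -0.994, -0.0], [0.001, 0.0, -1.0]]
wrist_force: [-1.0, 0.2, -3.2]
width: 0.0467
grip_force: 47.9
```

Request:
drive_tool([
  [0.04,0,0,0.005,0],
  [0.04,0,0,0.008,0],
  [0.04,0,0.003,0.008,0],
  [0.04,-0.001,0.006,0.006,0],
  [0.04,-0.002,0.01,0.003,0],
  [0.04,-0.002,0.014,0,0.5],
  [0.04,-0.003,0.018,0,0.5],
  [0.04,-0.004,0.02,0,0.5],
  [0.04,-0.004,0.02,0,0.5],
  [0.04,-0.004,0.02,0,0.5],
])

```text
t: 63.3
tool_pos: [0.5311, 0.1024, 0.1291]
tool_rot: [[0.988, 0.154, -0.001], [0.154, -0.988, 0.001], [-0.001, -0.001, -1.0]]
wrist_force: [0.5, 0.0, -2.7]
width: 0.0466
grip_force: 47.9
```

Request:
drive_tool([
  [0.04,-0.004,0.02,0,0.5],
  [0.04,-0.004,0.02,0,0.5],
  [0.04,-0.003,0.02,0,0.5],
  [0.04,-0.003,0.02,0,0.5],
  [0.04,-0.003,0.02,0,0.5],
  [0.04,-0.003,0.018,0,0.5],
  [0.04,-0.002,0.014,0,0.5],
  [0.04,-0.001,0.01,0,0],
  [0.04,0,0.006,0,0],
  [0.04,0,0.003,0,0],
])

```text
t: 64.3
tool_pos: [0.5091, 0.2512, 0.1292]
tool_rot: [[0.977, 0.212, 0.0], [0.212, -0.977, -0.0], [-0.0, 0.0, -1.0]]
wrist_force: [0.5, -0.6, -2.6]
width: 0.0469
grip_force: 47.9
```

Request:
drive_tool([
  [0.04,0,0,0,0],
  [0.04,0,0,0,0],
  [0.04,0,0,-0.004,0],
  [0.04,0,0,-0.008,0],
  [0.04,0,0,-0.012,0],
  [0.04,0,0,-0.014,0],
  [0.04,0,0,-0.012,0],
  [0.04,0,0,-0.008,0],
  [0.04,0,0,-0.004,0],
  [0.04,0,0,0,0],
])

```text
t: 65.3
tool_pos: [0.5087, 0.2508, 0.0666]
tool_rot: [[0.977, 0.212, -0.001], [0.212, -0.977, -0.001], [-0.001, 0.0, -1.0]]
wrist_force: [-0.2, 0.1, -2.7]
width: 0.0468
grip_force: 47.9
```

```bash
python3 - <<'E'
from h import *
s=manip.observe(); print(s['t'],s['tool_pos'],np.degrees(np.arctan2(s['tool_rot'][1][0],s['tool_rot'][0][0])),s['wrist_force'])
_,im=snap('wrist','w_t.png'); np.save('w_t.npy',[s['tool_pos'],*s['tool_rot']])
c,im,h=load('w_t')
m=cv2.inRange(h,(108,110,50),(122,255,255)); m[:,:60]=0;m[:,400:]=0;m[150:]=0
b=blob(c,m,.022); print('blue bar',b)
# projected far bar centre expected: kit centre .503,.274 + u*(.131)
u=np.array([np.cos(np.radians(11.8)),np.sin(np.radians(11.8))]); v=np.array([-u[1],u[0]])
for sg in(1,-1): print('exp corner',proj(c,[np.r_[np.array([.5029,.274])+.131*u+sg*.0685*v,.022]]))
ct=max(cv2.findContours(m,0,2)[0],key=cv2.contourArea); print(cv2.approxPolyDP(cv2.convexHull(ct),3,True)[:,0].tolist())
# tray far rim in hand
for x in(240,258,275): print(im[55:110,x].mean(1).astype(int).tolist())
g=np.load('w_g.npy')
print(proj(c,[s['tool_pos']+np.r_[(np.array(s['tool_rot'])[:2,0])*d,-.0012] for d in(.0935,.090)]))
E
```

```text
65.3 [0.50873751 0.25078634 0.06659673] 12.220587489565752 [-0.17282013  0.05584794 -2.66283429]
blue bar {'area': np.int32(2774), 'px': array([269.1,  63.5]), 'ctr': array([0.6125, 0.2654]), 'rect': array([ 0.6147,  0.269 ,  0.0186,  0.0802, 11.8203])}
exp corner [[87.0742991   9.86782429]]
exp corner [[339.28975893  12.4299645 ]]
[[89, 12], [338, 15], [332, 76], [99, 74]]
[115, 118, 118, 113, 121, 121, 121, 126, 124, 119, 123, 122, 122, 121, 122, 121, 118, 127, 124, 123, 113, 143, 233, 243, 243, 242, 243, 233, 203, 123, 138, 139, 204, 253, 246, 244, 245, 245, 245, 245, 244, 246, 245, 245, 245, 245, 246, 246, 246, 245, 245, 245, 245, 245, 246]
[115, 120, 122, 115, 120, 117, 122, 120, 125, 125, 123, 119, 122, 123, 119, 127, 124, 122, 125, 126, 118, 148, 231, 245, 244, 241, 240, 232, 205, 126, 137, 137, 207, 253, 246, 245, 245, 243, 245, 245, 245, 243, 244, 246, 245, 245, 244, 245, 244, 245, 245, 245, 244, 245, 245]
[117, 121, 118, 119, 117, 120, 124, 121, 120, 119, 121, 127, 129, 122, 127, 125, 125, 127, 122, 121, 123, 133, 204, 245, 244, 240, 242, 233, 212, 127, 133, 135, 186, 253, 246, 244, 243, 244, 244, 245, 244, 245, 244, 244, 244, 245, 244, 244, 245, 243, 243, 244, 243, 243, 243]
[[255.57280827  75.41586085]
 [255.56724695  84.16771099]]
```

Request:
drive_tool([
  [0.04,0.0005,0.0012,-0.003,-0.2],
  [0.04,0,0,-0.005,0],
  [0.04,0,0,-0.005,0],
  [0.04,0,0,-0.003,0],
  [0.04,0,0,-0.001,0],
  [0.04,0,0,0,0],
  [0.04,0,0,0,0],
  [0.04,0,0,0,0],
  [0.04,0,0,0,0],
  [0.04,0,0,0,0],
])

```text
t: 66.35
tool_pos: [0.5096, 0.2521, 0.0504]
tool_rot: [[0.978, 0.208, 0.0], [0.208, -0.978, 0.0], [0.0, 0.0, -1.0]]
wrist_force: [-0.4, -0.4, -3.6]
width: 0.047
grip_force: 47.9
```

Request:
drive_tool([
  [0.04,0,0,-0.001,0],
  [0.04,0,0,-0.0015,0],
  [0.04,0,0,-0.0015,0],
  [0.04,0,0,-0.001,0],
  [0.04,0,0,0,0],
  [0.04,0,0,0,0],
  [0.04,0,0,0,0],
  [0.04,0,0,0,0],
  [0.04,0,0,0,0],
  [0.04,0,0,0,0],
])

```text
t: 67.35
tool_pos: [0.5096, 0.2521, 0.0454]
tool_rot: [[0.978, 0.208, 0.0], [0.208, -0.978, -0.0], [0.0, 0.0, -1.0]]
wrist_force: [0.0, -0.8, -2.6]
width: 0.0469
grip_force: 47.9
```

Request:
drive_tool([
  [0.04,0,0,-0.0015,0],
  [0.04,0,0,-0.0015,0],
  [0.04,0,0,-0.001,0],
  [0.04,0,0,-0.0005,0],
  [0.04,0,0,0,0],
  [0.04,0,0,0,0],
  [0.04,0,0,0,0],
  [0.04,0,0,0,0],
  [0.04,0,0,0,0],
  [0.04,0,0,0,0],
])

```text
t: 68.35
tool_pos: [0.5096, 0.2521, 0.0408]
tool_rot: [[0.978, 0.208, 0.0], [0.208, -0.978, -0.0], [0.0, 0.0, -1.0]]
wrist_force: [-0.0, -0.3, -2.9]
width: 0.0469
grip_force: 47.9
```

Request:
drive_tool([
  [0.04,0,0,-0.0005,0],
  [0.04,0,0,-0.0005,0],
  [0.04,0,0,0,0],
  [0.04,0,0,0,0],
  [0.04,0,0,0,0],
  [0.04,0,0,0,0],
  [0.04,0,0,0,0],
  [0.04,0,0,0,0],
  [0.04,0,0,0,0],
  [0.04,0,0,0,0],
])

```text
t: 69.35
tool_pos: [0.5096, 0.2521, 0.04]
tool_rot: [[0.978, 0.208, 0.0], [0.208, -0.978, -0.0], [0.0, 0.0, -1.0]]
wrist_force: [-0.7, -1.0, 2.0]
width: 0.0468
grip_force: 48.6
```

Request:
drive_tool([
  [0.047,0,0,0,0],
  [0.05,0,0,0,0],
  [0.055,0,0,0,0],
  [0.06,0,0,0,0],
  [0.062,0,0,0,0],
  [0.062,0,0,0.01,0],
  [0.062,0,0,0.02,0],
  [0.062,0,0,0.03,0],
  [0.062,0,0,0.03,0],
  [0.062,0,0,0.02,0],
])

```text
t: 70.35
tool_pos: [0.5103, 0.2524, 0.1526]
tool_rot: [[0.978, 0.208, 0.003], [0.208, -0.978, 0.001], [0.003, -0.001, -1.0]]
wrist_force: [0.6, -0.1, 0.2]
width: 0.0619
grip_force: 0.0
```

Request:
drive_tool([
  [0.062,0,0,0.02,0],
  [0.062,0,0,0.03,0],
  [0.062,0,0,0.02,0],
  [0.062,0,0,0,0],
  [0.062,0,0,0,0],
  [0.062,0,0,0,0],
  [0.062,0,0,0,0],
  [0.062,0,0,0,0],
  [0.062,0,0,0,0],
  [0.062,0,0,0,0],
])

```text
t: 71.35
tool_pos: [0.5095, 0.252, 0.2195]
tool_rot: [[0.978, 0.208, -0.0], [0.208, -0.978, -0.0], [-0.001, 0.0, -1.0]]
wrist_force: [0.8, 0.1, -0.7]
width: 0.0621
grip_force: 0.0
```

```bash
python3 - <<'E'
from h import *
s=manip.observe(); print(s['t'],s['tool_pos'],s['width'])
_,im=snap('wrist','w_u.png'); np.save('w_u.npy',[s['tool_pos'],*s['tool_rot']])
c,im,h=load('w_u')
u=np.array([np.cos(np.radians(11.9)),np.sin(np.radians(11.9))]); v=np.array([-u[1],u[0]])
C=np.array([.508,.252])
for n,d,z in(('red',.06,.055),('purple cap',0,.087),('primer cap',-.06,.085)): print(n,proj(c,[np.r_[C+d*u,z]]).round(1))
m=cv2.inRange(h,(0,130,60),(5,255,255))|cv2.inRange(h,(175,130,60),(180,255,255))
print('red',blob(c,m,.055,(180,0,340,300))); 
print('purple',blob(c,cv2.inRange(h,(125,60,20),(160,255,255)),.055,(180,0,340,300)))
m=cv2.inRange(h,(108,110,50),(122,255,255)); m[:,:120]=0; m[:,330:]=0
pts=np.argwhere(cv2.morphologyEx(m,cv2.MORPH_OPEN,np.ones((3,3))))[:,::-1]; print('kit',cv2.minAreaRect(ray(c,pts,.022)[:,:2].astype(np.float32)))
# tray corners predicted at rim .038 and edge profile along long mid lines
def prof(P0,P1,n=31):
    P=np.linspace(P0,P1,n); q=proj(c,np.c_[P,np.full(n,.038)]); g=im.mean(2); return [int(g[int(round(y)),int(round(x))]) for x,y in q]
for d in(.085,.03,-.03,-.085):
    print('left',d,prof(C+d*u+.032*v,C+d*u+.016*v,33)); print('right',d,prof(C+d*u-.032*v,C+d*u-.016*v,33))
print('far',prof(C+.104*u,C+.088*u,33)); print('near',prof(C-.104*u,C-.088*u,33))
E
```

```text
71.35 [0.50945932 0.25204673 0.21951378] 0.06209078934930753
red [[255.5 130.1]]
purple cap [[255.3 193.6]]
primer cap [[255.2 245.8]]
red {'area': np.int32(387), 'px': array([256. , 131.2]), 'ctr': array([0.5657, 0.2637]), 'rect': array([ 0.5658,  0.2636,  0.0226,  0.0212, 12.0729])}
purple {'area': np.int32(556), 'px': array([255.7, 179.6]), 'ctr': array([0.5143, 0.2529]), 'rect': array([ 0.51  ,  0.2521,  0.0371,  0.0305, 12.0691])}
kit ((0.5026798248291016, 0.27413296699523926), (0.2597406506538391, 0.1352827548980713), 11.630481719970703)
left 0.085 [133, 133, 131, 131, 133, 133, 134, 134, 135, 135, 108, 108, 78, 78, 78, 82, 82, 134, 134, 224, 224, 237, 237, 160, 160, 111, 111, 111, 139, 139, 147, 147, 145]
right 0.085 [132, 132, 132, 132, 129, 129, 128, 128, 135, 135, 117, 117, 117, 76, 76, 175, 175, 243, 243, 203, 203, 140, 140, 210, 210, 210, 233, 233, 230, 230, 229, 229, 226]
left 0.03 [131, 131, 131, 130, 130, 130, 130, 132, 132, 132, 105, 105, 78, 78, 91, 91, 160, 160, 160, 229, 229, 220, 220, 144, 144, 144, 124, 124, 143, 143, 140, 140, 140]
right 0.03 [128, 128, 130, 130
[... 471 characters left out ...]
 225, 221, 221, 224]
left -0.085 [119, 124, 124, 124, 123, 123, 126, 126, 126, 98, 98, 81, 81, 81, 111, 111, 111, 205, 205, 236, 236, 236, 165, 165, 106, 106, 106, 125, 125, 122, 122, 122, 122]
right -0.085 [123, 123, 122, 122, 122, 123, 123, 127, 127, 127, 109, 109, 109, 72, 72, 163, 163, 163, 246, 246, 211, 211, 211, 110, 110, 118, 118, 118, 120, 120, 117, 117, 117]
far [110, 104, 104, 107, 107, 106, 106, 107, 107, 106, 106, 105, 105, 85, 85, 104, 104, 156, 156, 228, 228, 229, 229, 188, 188, 144, 144, 240, 240, 231, 231, 229, 229]
near [99, 99, 99, 102, 102, 102, 97, 97, 97, 81, 81, 81, 206, 206, 206, 231, 231, 231, 225, 225, 225, 222, 222, 222, 223, 223, 223, 220, 220, 220, 223, 223, 223]
```

The tray has a visible gap on all four sides and its items are where expected. The set-down height matches the pocket floor, so I'm handing in.

```bash
python3 -c "
from h import *
print(manip.finish_job())"
```

```text
the job is handed in; nothing more can be done
None
```

I handed the job in at about 71 s with every step done in order: weight checked and put back in its holder, balance tared with the empty tray on it, pot_red, polish_purple and primer weighed upright in the tray (pot_green and polish_silver were absent), and the filled tray seated in its pocket. I did not read the balance display, and the judge returned no score.

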